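# Clamp the block press evenly, crosswise

### The job

Push the printing block gently by its upright handle until it is fully home against the stop under the pressure plate. Then, always working crosswise (from a corner to the one diagonally opposite), turn each of the four clamp handles clockwise just until you feel its foot touch the plate, and only once all four touch, go round again giving each about 30 degrees more, so that the plate stays level and ends evenly snug. Do not overtighten, and leave the other things on the table alone.

Things in the scene. Friction and masses are not known exactly. Their poses are not given: they have to be found in the camera images.
- press: Grey printing press, fixed: bed 250 x 250 x 20 mm, two bridge bars (34 mm wide, tops 84 mm above the table) along its y axis at x = -70 and +70 mm. Origin: on the table under the middle of the plate. x points away from the robot, y left, z up; turned up to 0.3 rad. The printing block slides towards +y between two rails (1.5 mm play each side) to a fixed stop.
- block_handle (a point): Middle of the outer (-y) face of the printing block's upright wooden handle, 45 mm above the table: push here towards the press's +y. The handle is 45 mm wide along x, 12 mm thick along y, its top 68 mm above the table. The block starts 18 to 28 mm short of its stop; sliding it takes about 5 to 15 N, at the stop the force rises sharply (over 50 N damages it).
- block_mid (a point): Centre of the loose wooden printing block, 90 x 90 x 22 mm, on the bed under the plate; a flat tongue joins it to its upright handle, 147 mm from block_handle along y. Against the stop this point is at y = 0 in the press's frame, before that at a negative y.
- plate: Loose pressure plate, plain aluminium, 170 x 170 x 10 mm, 0.78 kg, lying on the block, its top 52 mm above the table. Origin: middle of its underside. It overhangs the block, so it cocks if one corner or one side alone is loaded. Pins round its edge keep it in place.
- clampA: Clamp A, near-left corner, opposite C: steel collar fixed on the bridge at x = -70, y = 70 mm of the press, origin 84 mm above the table; round rubber foot below. Every clamp: turning its handle clockwise (from above) drives its sprung foot down 12 mm per rad; the handle keeps its height and stays where left. How far the foot stands off the plate at the start differs (0.2 to 1.1 rad of turning) and does not show in the handle's angle: feel it.
- gripA (a point): Middle of clamp A's handle, on its turning axis, 114 mm above the table: a wooden bar 58 mm long, 13 mm thick, 28 mm tall (100 to 128 mm above the table), turning about the vertical. x: along the bar; y: across it (grasp here); z: up.
- clampB: Clamp B, near-right corner, opposite D: steel collar fixed on the bridge at x = -70, y = -70 mm of the press, origin 84 mm above the table; round rubber foot below. Every clamp: the handle has 0.28 N m of friction, either way, so held still it may keep that moment in either sense. From touch on, the foot adds a moment that resists tightening: at once 0.07 N m (foot force 6 N), then 0.19 N m per rad (16 N per rad).
- gripB (a point): Middle of clamp B's handle, on its turning axis, 114 mm above the table: a wooden bar 58 mm long, 13 mm thick, 28 mm tall (100 to 128 mm above the table), turning about the vertical. x: along the bar; y: across it (grasp here); z: up.
- clampC: Clamp C, far-right corner, opposite A: steel collar fixed on the bridge at x = 70, y = -70 mm of the press, origin 84 mm above the table; round rubber foot below. Every clamp: snug is about 0.5 rad (30 degrees) past first touch, a foot force of about 14 N; over 22 N (1 rad) is overtightened. The handle's own end stop lies further on.
- gripC (a point): Middle of clamp C's handle, on its turning axis, 114 mm above the table: a wooden bar 58 mm long, 13 mm thick, 28 mm tall (100 to 128 mm above the table), turning about the vertical. x: along the bar; y: across it (grasp here); z: up.
- clampD: Clamp D, far-left corner, opposite B: steel collar fixed on the bridge at x = 70, y = 70 mm of the press, origin 84 mm above the table; round rubber foot below. Works as the others.
- gripD (a point): Middle of clamp D's handle, on its turning axis, 114 mm above the table: a wooden bar 58 mm long, 13 mm thick, 28 mm tall (100 to 128 mm above the table), turning about the vertical. x: along the bar; y: across it (grasp here); z: up.
- marker: Bystander: black and white marker pen, 130 mm, lying. Leave alone. Origin at its underside.
- pebble: Bystander: grey pebble, 54 mm. Leave alone. Origin at its underside.
- phone: Bystander: phone with a grey face, 75 x 150 x 9 mm. Leave alone. Origin at its underside.
- inkjar: Bystander: glass ink jar, 64 mm wide, 70 mm tall. Leave alone. Origin at its underside.
- brayer: Bystander: rubber ink roller with wooden handle, about 180 mm. Leave alone. Origin at its underside.
- gouge: Bystander: carving gouge with wooden handle, 130 mm. Leave alone. Origin at its underside.

How it is judged:
By the outcome, as a careful person would: the job done as asked, in the order asked, and still so for the second after the job is handed in, with the robot touching nothing.
It also fails if it takes over 72 s, if anything falls off the work surface, if the arm or the gripper's body presses on something with over 40 N, if the wrist force passes 120 N, or if a joint passes its speed limit or range.

### The arm

A 7-joint arm with a two-finger parallel gripper is mounted at the origin on the work surface. World frame = base frame: x ahead of the robot, y to its left, z up, the work surface at z = 0. Lengths are in m, angles in rad, forces in N, time in s.
With the tool pointing down it reaches from about 0.4 to 0.85 m from the base axis. Payload 10.4 kg.
Tool frame: the origin (TCP) lies midway between the tips of the shut fingers; the grasp point (between the pads) lies 19 mm behind it (grip_point_offset is the distance from the TCP to the grasp point, in m); y points along the fingers, z is the direction in which the jaws open and shut, and the axes are right-handed (so a half turn about y gives the same grasp; the last joint's range is limited). The gripper opens to 85 mm and grips with 20 to 120 N. Pads are 22 mm wide; open, the fingers measure 114 mm over their backs; the gripper's body (76 mm by 85 mm) begins 54 mm behind the grasp point. The pads swing forward as they close: fully open they stand 13 mm farther back than shut.
Start: joints at [-1.243, 0.332, -0.065, 1.46, 0.022, 1.35, -0.088], TCP at [0.215, 0.587, 0.231] pointing down, gripper open.
Joint ranges: [-2.6, 2.6], [-0.5, 2.12], [-1.47, 1.34], [0.16, 2.42], [-1.27, 4.41], [0.06, 2.06], [-2.6, 2.6]. Speed limits (rad/s): [2.22, 2.22, 2.79, 2.79, 3.14, 3.14, 3.14].

### API

Orientations are given as a unit quaternion [x, y, z, w].
In Python, from workcell import * gives the robot as it stands.
- The arm moves only by the tool send_rows, never from a script. Its argument "motion" is a list of rows, each a list of 7 numbers: the opening in per cent of the stroke, from 0 (shut) to 100 (fully open), then the shift along the tool's x, y, z in m, then the turn, a rotation vector about the tool's x, y, z in rad. In form: [[claw, tx, ty, tz, ax, ay, az], ...]. A call has 1 to 10 rows; each row is the pose to reach, as a shift and turn from the pose commanded when the call began, along the tool's axes at that moment; what a row does not reach only later rows make up. A row lasts 1/12 s, in which the tool goes at most 41.7 mm and 7.16 degrees, less where a joint would pass 70% of its speed; a pose out of reach is approached as far as the arm can. A call with a gripper value outside its range is refused whole. The fingers move at their own pace and stop on an object; "squeeze" is the grip in N (left out, the last holds). Time passes only in rows, so rows that repeat a pose let the fingers close. It gives the time, the measured TCP pose, the force and the opening at its end, in the units of the state.
- get_obs(): the state, without advancing time (a new reading comes with each control period).
- camera(name): name is "side" or "top" or "wrist"; returns a dict with "pixels" (384x512x3 uint8, red, green, blue), "range_z" (384x512 float32, m along the optical axis (not along the pixel's ray), 0 where there is no reading), "fovy" (degrees; the focal length in pixels is half the picture's height over the tangent of half this angle, whatever the lens; pixels are square), "cx", "cy" (the principal point, pixels), "view" (4x4, takes a point from world to camera coordinates); the wrist camera has in their place "T_tool_cam" (4x4, takes a point from camera to tool coordinates, whose origin is the TCP and whose axes are the tool frame's). Camera axes: x right, y down, z forward; pixel columns grow to the right and rows downward; lengths in m; the calibration is good to about 2 mm. A picture is of the moment at which its call begins: read the wrist's pose just before it.
- hand_in(): hands the job in, once; it reports no verdict.
The state is a dict: "clock": time; "joint_pos": joint angles; "joint_velocities": joint speeds; "tau": joint torques, N m; "position": TCP position; "ee_rot": TCP orientation; "ft_force": force on the tool from outside, world axes, zero at the start; "torque": the same for the moment, N m; "grip_width": opening from 0.0 (shut) to 1.0 (fully open).
Only numpy, scipy, OpenCV 4.12 (cv2) and the standard library are available. Lean on these libraries where they do the work, as an engineer would, in place of code of your own. Each camera call takes 0.05 s, during which the arm holds its last target.

## Working session

There is one attempt and no reset: what is moved stays moved. The work goes in short steps, Python scripts to look and compute and a tool call to move; the robot and the scene stay as the last step left them, time stands still between calls to the robot, and variables do not carry over. Pictures are saved under pics/ and viewed, and the job is handed in when it is done.

Besides the shell and the picture viewer there is one more tool, called after "Request:" in YAML: its name, and indented under it one key for each argument. send_rows: Moves the arm, as the interface text tells. Its arguments: {"type":"object","properties":{"motion":{"type":"array"},"squeeze":{"type":"number"}},"required":["motion"]}

```bash
ls; mkdir -p pics; python3 - <<'E'
from workcell import *
import cv2,numpy as np
o=get_obs(); print(o)
for n in ("side","top"):
    c=camera(n); np.savez(f"pics/{n}.npz",**c)
    cv2.imwrite(f"pics/{n}0.png",c["pixels"][:,:,::-1]); print(n,c["fovy"],c["cx"],c["cy"],c["view"])
E
```

```text
pics
{'clock': 0.0, 'joint_pos': array([-1.24258684,  0.33290961, -0.064698  ,  1.46094546,  0.02161579,
        1.34995325, -0.08849712]), 'joint_velocities': array([-3.44311033e-04,  1.95357516e-03,  9.34673241e-05, -3.91839755e-04,
        2.14173531e-03,  1.80588733e-04, -8.44443666e-04]), 'tau': array([-7.39848165e-04, -6.25428271e+01,  4.89815895e-02, -3.91612887e+01,
        1.63097552e-02,  9.69478424e-03, -2.71296091e-05]), 'position': array([0.2146629 , 0.58655713, 0.23049041]), 'ee_rot': array([ 0.69679186, -0.12344883,  0.12332304, -0.69572475]), 'ft_force': array([-0.63519308,  0.03448034, -1.0134547 ]), 'torque': array([0.03208542, 0.03330133, 0.05007209]), 'grip_width': 1.0013103970384583}
side 49.6851867656505 251.72478226304673 185.82178607474438 [[ 0.99938213 -0.03510126  0.00180269 -0.54963877]
 [-0.02600534 -0.77296435 -0.63391627  0.05519599]
 [ 0.02364468  0.63347771 -0.77339958  1.47377098]
 [ 0.          0.          0.          1.        ]]
top 53.12625631338261 250.17259633569 191.50485393853512 [[-1.32297717e-02 -9.99912460e-01  2.14471548e-04 -9.46287626e-03]
 [-9.88929908e-01  1.30527589e-02 -1.47808197e-01  5.74790518e-01]
 [ 1.47792459e-01 -2.16756604e-03 -9.89016022e-01  1.06304003e+00]
 [ 0.00000000e+00  0.00000000e+00  0.00000000e+00  1.00000000e+00]]
```

View pics/side0.png

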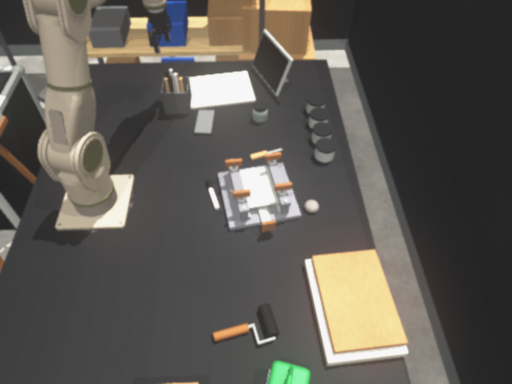

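View pics/top0.png

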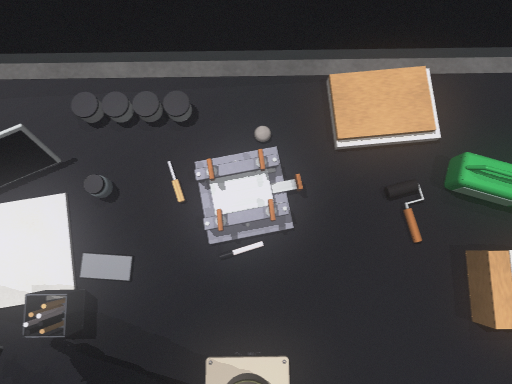

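```bash
cat > h.py <<'E'
import numpy as np,cv2
from scipy.spatial.transform import Rotation as R
def ray(c,u,v,z,view=None):
    f=192/np.tan(np.radians(c["fovy"])/2)
    d=np.array([(u-c["cx"])/f,(v-c["cy"])/f,1.])
    V=np.linalg.inv(c["view"]) if view is None else view
    o=V[:3,3]; w=V[:3,:3]@d
    return o+w*(z-o[2])/w[2]
def proj(c,p):
    f=192/np.tan(np.radians(c["fovy"])/2)
    q=c["view"][:3,:3]@p+c["view"][:3,3]; return q[0]/q[2]*f+c["cx"],q[1]/q[2]*f+c["cy"]
def blobs(rgb,amin=20):
    h=cv2.cvtColor(rgb,cv2.COLOR_RGB2HSV)
    m=cv2.inRange(h,(3,110,60),(18,255,255))
    n,l,s,ce=cv2.connectedComponentsWithStats(m)
    return [(l==i,s[i],ce[i]) for i in range(1,n) if s[i][4]>amin],m
E
python3 - <<'E'
from h import *
for n in ("top","side"):
    c=dict(np.load(f"pics/{n}.npz"))
    bl,m=blobs(c["pixels"])
    for b,s,ce in bl:
        if not(180<ce[0]<320 and 140<ce[1]<240):continue
        ys,xs=np.nonzero(b); rz=c["range_z"][b]
        f=192/np.tan(np.radians(c["fovy"])/2)
        P=np.c_[(xs-c["cx"])/f*rz,(ys-c["cy"])/f*rz,rz]
        V=np.linalg.inv(c["view"]); W=P@V[:3,:3].T+V[:3,3]
        ok=(rz>0)
        W=W[ok]; top=W[W[:,2]>np.percentile(W[:,2],90)-0.01]
        r=cv2.minAreaRect(top[:,:2].astype(np.float32)*1000)
        print(n,ce.round(1),s[4],"z",np.percentile(W[:,2],[5,50,95]).round(3),"ctr",(np.array(r[0])).round(1),np.round(r[1],1),round(r[2],1),"ray.128",ray(c,*ce,.124)[:2].round(4), ".068",ray(c,*ce,.064)[:2].round(4),len(top))
    im=cv2.resize(c["pixels"][135:255,185:325][:,:,::-1],None,fx=5,fy=5,interpolation=cv2.INTER_CUBIC) if n=="top" else cv2.resize(c["pixels"][140:240,200:320][:,:,::-1],None,fx=6,fy=6,interpolation=cv2.INTER_CUBIC)
    cv2.imwrite(f"pics/{n}z.png",im)
E
```

```text
top [260.9 158.6] 79 z [0.125 0.129 0.132] ctr [651.4 -46.8] [54.8 10.1] 7.7 ray.128 [ 0.652 -0.047] .068 [ 0.6663 -0.0489] 79
top [210.  168.2] 82 z [0.125 0.128 0.131] ctr [627.  90.] [56.2 10.8] 9.7 ray.128 [0.6273 0.0902] .068 [0.6402 0.0964] 82
top [298.8 181.2] 69 z [0.06  0.068 0.071] ctr [ 599.3 -155.2] [42.6 11. ] 10.3 ray.128 [ 0.5887 -0.1473] .068 [ 0.5992 -0.1551] 64
top [271.3 209.5] 79 z [0.124 0.128 0.132] ctr [514.5 -71.7] [54.1  9.7] 7.5 ray.128 [ 0.5137 -0.0721] .068 [ 0.5197 -0.0755] 79
top [219.3 219.6] 80 z [0.126 0.129 0.131] ctr [489.1  64.8] [56.  10.6] 4.1 ray.128 [0.4888 0.0654] .068 [0.4933 0.0701] 80
side [272.7 155.5] 84 z [0.108 0.123 0.129] ctr [625.   89.5] [56.1 15.7] 10.4 ray.128 [0.626  0.0855] .068 [0.6323 0.1423] 53
side [233.2 161.4] 99 z [0.109 0.123 0.13 ] ctr [487.4  66.9] [55.9 18.2] 5.4 ray.128 [0.4881 0.0621] .068 [0.4865 0.1176] 69
side [283.8 185.2] 67 z [0.113 0.123 0.129] ctr [650.5 -50. ] [53.7 12.2] 11.2 ray.128 [ 0.6535 -0.0497] .068 [ 6.614e-01 -6.000e-04] 55
side [239.9 192.6] 62 z [0.114 0.123 0.129] ctr [510.3 -73. ] [49.4 10.8] 8.6 ray.128 [ 0.5089 -0.0757] .068 [ 0.5085 -0.0281] 52
side [267.8 223.9] 52 z [0.037 0.063 0.071] ctr [ 598. -157.] [42.7  5.8] 8.3 ray.128 [ 0.5917 -0.2003] .068 [ 0.5961 -0.1598] 33
```

View pics/topz.png

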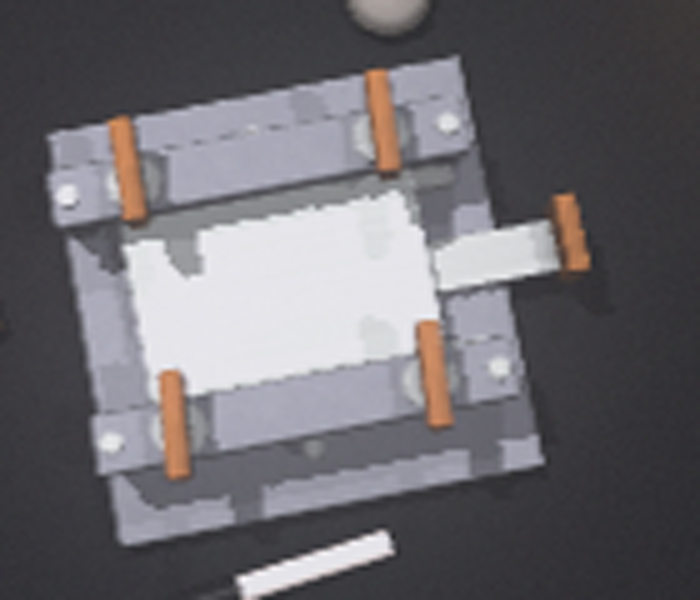

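View pics/sidez.png

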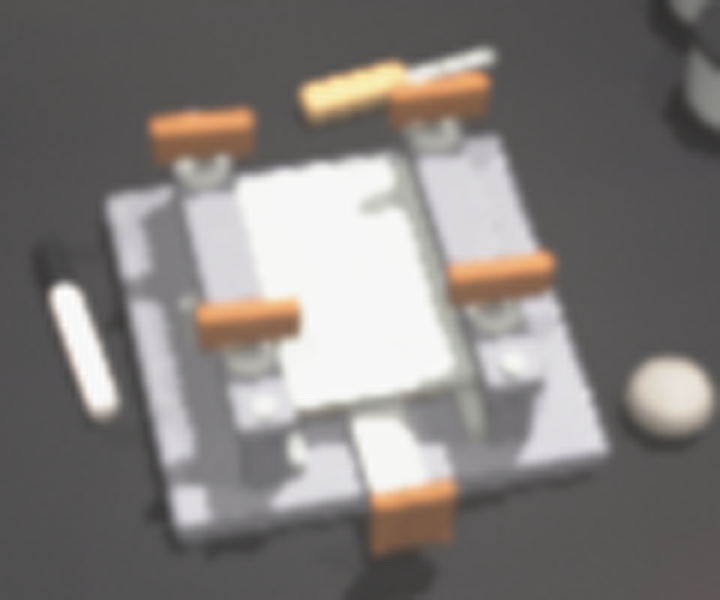

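```bash
cat >> h.py <<'E'
Cc=np.array([.5703,.009]); TH=0.181
def press(x,y): 
    c,s=np.cos(TH),np.sin(TH); return Cc+np.array([c*x-s*y,s*x+c*y])
def st():
    from workcell import get_obs
    o=get_obs(); r=R.from_quat(o["ee_rot"]); z=r.as_matrix()
    print("t",round(o["clock"],2),"p",o["position"].round(4),"zyaw",round(float(np.arctan2(z[1,2],z[0,2])),3),"yax",z[:,1].round(3),"F",o["ft_force"].round(2),"M",o["torque"].round(3),"g",round(o["grip_width"],3),"q",o["joint_pos"].round(2))
    return o,r
def go(p,zyaw):
    """tool-frame shift+rotvec to TCP p, tool pointing down, z axis at world yaw"""
    o,r=st()
    z=np.array([np.cos(zyaw),np.sin(zyaw),0]); y=np.array([0,0,-1.]); x=np.cross(y,z)
    T=R.from_matrix(np.c_[x,y,z])
    print("shift",r.inv().apply(np.array(p)-o["position"]).round(4),"rot",(r.inv()*T).as_rotvec().round(4))
E
python3 - <<'E'
from h import *
p=press(-1,-215); print(p)
go([*p,0.20],TH+np.pi/2); go([*p,0.2],TH-np.pi/2)
print([press(x,y).round(4) for x,y in((-70,70),(-70,-70),(70,-70),(70,70))] if 0 else "")
E
```

```text
[  38.28950123 -211.65881016]
t 0.1 p [0.2147 0.5866 0.2306] zyaw 1.22 yax [-0.    -0.001 -1.   ] F [ 0.06 -0.04 -0.76] M [-0.013 -0.034 -0.062] g 1.003 q [-1.24  0.33 -0.06  1.46  0.02  1.35 -0.09]
shift [ 108.683     0.266  -186.2411] rot [ 1.200e-03 -5.317e-01 -3.000e-04]
t 0.1 p [0.2147 0.5866 0.2306] zyaw 1.22 yax [-0.    -0.001 -1.   ] F [ 0.06 -0.04 -0.76] M [-0.013 -0.034 -0.062] g 1.003 q [-1.24  0.33 -0.06  1.46  0.02  1.35 -0.09]
shift [ 108.683     0.266  -186.2411] rot [4.0000e-04 2.6099e+00 1.6000e-03]
```

```bash
python3 - <<'E'
from h import *
p=press(-.001,-.215); print(p)
go([*p,0.20],TH+np.pi/2)
E
```

```text
[ 0.6080192  -0.20266781]
t 0.1 p [0.2147 0.5866 0.2306] zyaw 1.22 yax [-0.    -0.001 -1.   ] F [ 0.06 -0.04 -0.76] M [-0.013 -0.034 -0.062] g 1.003 q [-1.24  0.33 -0.06  1.46  0.02  1.35 -0.09]
shift [ 0.6406  0.0314 -0.6061] rot [ 1.200e-03 -5.317e-01 -3.000e-04]
```

Request:
send_rows:
  motion:
    - [0,0.2,0.01,-0.19,0,-0.17,0]
    - [0,0.2,0.01,-0.19,0,-0.17,0]
    - [0,0.4,0.02,-0.38,0,-0.34,0]
    - [0,0.4,0.02,-0.38,0,-0.34,0]
    - [0,0.4,0.02,-0.38,0,-0.34,0]
    - [0,0.64,0.03,-0.606,0,-0.53,0]
    - [0,0.64,0.03,-0.606,0,-0.53,0]
    - [0,0.64,0.03,-0.606,0,-0.53,0]
    - [0,0.64,0.03,-0.606,0,-0.53,0]
    - [0,0.64,0.03,-0.606,0,-0.53,0]
  squeeze: 40

```text
clock: 0.93
position: [0.3988, 0.2155, 0.2168]
ee_rot: [-0.704, -0.063, 0.063, 0.704]
ft_force: [1.0, 0.5, 0.9]
grip_width: 0.002
```

```bash
python3 - <<'E'
from h import *
p=press(-.001,-.215); print(p)
go([*p,0.20],TH+np.pi/2)
E
```

```text
[ 0.6080192  -0.20266781]
t 0.93 p [0.3988 0.2155 0.2168] zyaw 1.75 yax [-0.  0. -1.] F [1.04 0.51 0.9 ] M [ 0.015 -0.13  -0.017] g 0.002 q [-0.78 -0.05  0.18  1.92  0.01  1.27  1.15]
shift [ 0.1313  0.0167 -0.4487] rot [-0.0003 -0.0017 -0.    ]
```

Request:
send_rows:
  motion:
    - [0,0.13,0.016,-0.448,0,0,0]
    - [0,0.13,0.016,-0.448,0,0,0]
    - [0,0.13,0.016,-0.448,0,0,0]
    - [0,0.13,0.016,-0.448,0,0,0]
    - [0,0.13,0.016,-0.448,0,0,0]
    - [0,0.13,0.016,-0.448,0,0,0]
    - [0,0.13,0.016,-0.448,0,0,0]
    - [0,0.13,0.016,-0.448,0,0,0]
    - [0,0.13,0.016,-0.448,0,0,0]
    - [0,0.13,0.016,-0.448,0,0,0]

```text
clock: 1.77
position: [0.5845, -0.157, 0.2023]
ee_rot: [-0.704, -0.063, 0.064, 0.704]
ft_force: [0.9, 0.5, 0.1]
grip_width: -0.003
```

```bash
python3 - <<'E'
from h import *
p=press(-.001,-.215); print(p)
go([*p,0.1],TH+np.pi/2)
E
```

```text
[ 0.6080192  -0.20266781]
t 1.77 p [ 0.5845 -0.157   0.2023] zyaw 1.751 yax [-0.  0. -1.] F [0.87 0.45 0.09] M [ 0.047 -0.046  0.007] g -0.003 q [-0.28  0.33  0.58  1.58 -0.19  1.28  2.08]
shift [ 0.015   0.1023 -0.0492] rot [-0.0002 -0.0011 -0.0001]
```

Request:
send_rows:
  motion:
    - [0,0.015,0.0,-0.049,0,0,0]
    - [0,0.015,0.0,-0.049,0,0,0]
    - [0,0.015,0.0,-0.049,0,0,0]
    - [0,0.015,0.06,-0.049,0,0,0]
    - [0,0.015,0.06,-0.049,0,0,0]
    - [0,0.015,0.06,-0.049,0,0,0]
    - [0,0.015,0.06,-0.049,0,0,0]

```text
clock: 2.35
position: [0.607, -0.1994, 0.1423]
ee_rot: [-0.704, -0.063, 0.064, 0.705]
ft_force: [1.1, 0.6, 1.6]
grip_width: 0.0
```

```bash
python3 - <<'E'
from h import *
from workcell import *
p=press(-.001,-.215); print(p)
go([*p,0.037],TH+np.pi/2)
for n in("side","wrist","top"):
    c=camera(n); np.savez(f"pics/{n}1.npz",**c)
    im=c["pixels"][:,:,::-1]
    if n=="side": im=cv2.resize(im[140:260,180:330],None,fx=5,fy=5,interpolation=cv2.INTER_CUBIC)
    cv2.imwrite(f"pics/{n}1.png",im)
E
```

```text
[ 0.6080192  -0.20266781]
t 2.35 p [ 0.607  -0.1994  0.1423] zyaw 1.751 yax [-0.002  0.001 -1.   ] F [1.09 0.58 1.63] M [ 0.04  -0.035 -0.002] g 0.0 q [-0.18  0.47  0.57  1.56 -0.26  1.2   2.19]
shift [ 0.0006  0.1053 -0.0035] rot [-0.0013 -0.0006 -0.0016]
```

View pics/side1.png

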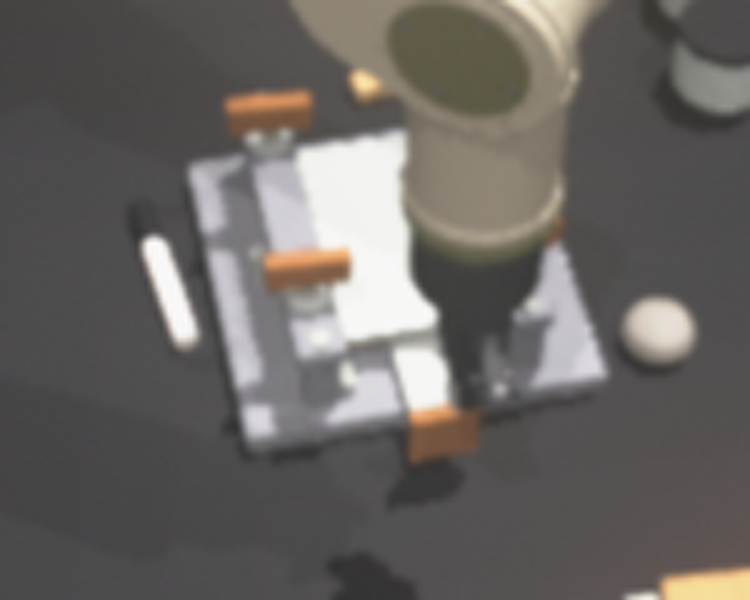

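View pics/wrist1.png

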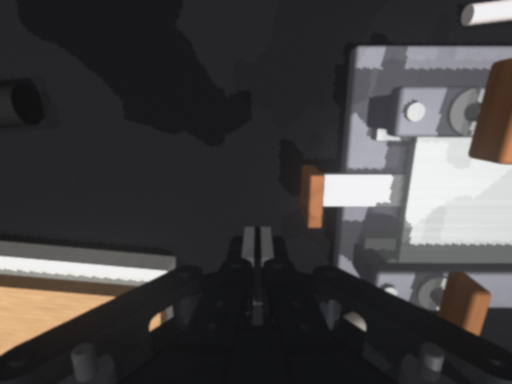

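```bash
cat >> h.py <<'E'
def wview(c,o):
    T=np.eye(4); T[:3,:3]=R.from_quat(o["ee_rot"]).as_matrix(); T[:3,3]=o["position"]; return T@c["T_tool_cam"]
def topw(c,o,zlo,zhi,mask=None):
    """orange blobs -> world points with z in band, minAreaRect"""
    V=wview(c,o) if o is not None else np.linalg.inv(c["view"]); f=192/np.tan(np.radians(c["fovy"])/2)
    bl,m=blobs(c["pixels"],60)
    for b,s,ce in bl:
        ys,xs=np.nonzero(b&(c["range_z"]>0)); rz=c["range_z"][ys,xs]
        W=np.c_[(xs-c["cx"])/f*rz,(ys-c["cy"])/f*rz,rz]@V[:3,:3].T+V[:3,3]
        t=W[(W[:,2]>zlo)&(W[:,2]<zhi)]
        if len(t)<25: continue
        r=cv2.minAreaRect(t[:,:2].astype(np.float32)*1000)
        a=r[2] if r[1][0]>r[1][1] else r[2]-90
        c_=np.array(r[0])/1000; d=c_-Cc; cs,sn=np.cos(TH),np.sin(TH)
        print("px",ce.round(),"ctr",c_.round(4),"press",np.round([cs*d[0]+sn*d[1],-sn*d[0]+cs*d[1]],4),"size",np.round(r[1],1),"ang",round(np.radians(a),3),"zmed",np.median(t[:,2]).round(4))
E
python3 - <<'E'
from h import *
from workcell import *
o=get_obs(); c=dict(np.load("pics/wrist1.npz"))
print(c["T_tool_cam"].round(3),c["fovy"])
topw(c,o,.06,.075); topw(c,o,.12,.135)
c=dict(np.load("pics/top1.npz"));topw(c,None,.06,.075); topw(c,None,.12,.135)
E
```

```text
[[-0.     0.964  0.267 -0.068]
 [-0.    -0.267  0.964 -0.142]
 [ 1.     0.     0.001 -0.001]
 [ 0.     0.     0.     1.   ]] 67.7676556950572
px [313. 198.] ctr [ 0.5998 -0.1549] press [-0.0005 -0.1666] size [44.7 11.9] ang 0.179 zmed 0.0678
px [500. 109.] ctr [ 0.5222 -0.0776] press [-0.0629 -0.0765] size [43.8  7.6] ang 0.289 zmed 0.1253
px [470. 309.] ctr [ 0.6396 -0.0494] press [ 0.0577 -0.0699] size [33.7 13.7] ang 0.149 zmed 0.1273
px [299. 181.] ctr [ 0.5989 -0.1553] press [-0.0015 -0.1668] size [43.  10.2] ang 0.22 zmed 0.0679
px [261. 158.] ctr [ 0.6517 -0.0467] press [ 0.07   -0.0694] size [54.9  9.5] ang 0.138 zmed 0.1283
px [210. 168.] ctr [0.627  0.0897] press [0.0703 0.0692] size [56.2 10.7] ang 0.177 zmed 0.1278
px [271. 210.] ctr [ 0.5142 -0.0716] press [-0.0697 -0.0692] size [53.9  9.9] ang 0.143 zmed 0.1286
px [219. 219.] ctr [0.4889 0.0653] press [-0.0699  0.0701] size [54.9 10.1] ang 0.087 zmed 0.1283
```

Request:
send_rows:
  motion:
    - [0,0.001,0.04,-0.003,0,0,0]
    - [0,0.001,0.08,-0.003,0,0,0]
    - [0,0.001,0.105,-0.003,0,0,0]
    - [0,0.001,0.105,-0.003,0,0,0]
    - [0,0.001,0.105,-0.003,0,0,0]
    - [0,0.001,0.105,0.009,0,0,0]
    - [0,0.001,0.105,0.009,0,0,0]

```text
clock: 3.08
position: [0.6087, -0.1897, 0.0404]
ee_rot: [-0.704, -0.065, 0.062, 0.704]
ft_force: [0.8, 1.3, 0.4]
grip_width: -0.003
```

```bash
python3 - <<'E'
from h import *
p=press(-.001,-.172-.0145)
go([*p,0.037],TH+np.pi/2)
E
```

```text
t 3.08 p [ 0.6087 -0.1897  0.0404] zyaw 1.752 yax [ 0.004  0.001 -1.   ] F [0.82 1.35 0.37] M [ 0.039 -0.032 -0.034] g -0.003 q [-0.17  0.57  0.53  1.65 -0.33  1.01  2.22]
shift [-0.003   0.0034  0.0158] rot [-0.0002 -0.0001  0.004 ]
```

Request:
send_rows:
  motion:
    - [0,-0.002,0.0,0.005,0,0,0]
    - [0,-0.002,0.0,0.01,0,0,0]
    - [0,-0.002,0.0,0.013,0,0,0]
    - [0,-0.002,0.0,0.016,0,0,0]
    - [0,-0.002,0.0,0.019,0,0,0]
    - [0,-0.002,0.0,0.022,0,0,0]

```text
clock: 3.58
position: [0.6012, -0.1721, 0.0381]
ee_rot: [0.705, 0.063, -0.063, -0.703]
ft_force: [2.2, -8.1, 0.7]
grip_width: -0.001
```

```bash
cat > s.py <<'E'
from h import *
o,r=st(); d=o["position"][:2]-Cc; cs,sn=np.cos(TH),np.sin(TH)
f=o["ft_force"]
print("press",np.round([cs*d[0]+sn*d[1],-sn*d[0]+cs*d[1]],4),"Fpress",np.round([cs*f[0]+sn*f[1],-sn*f[0]+cs*f[1]],2))
E
python3 s.py
```

```text
t 3.58 p [ 0.6012 -0.1721  0.0381] zyaw 1.749 yax [ 0.001 -0.002 -1.   ] F [ 2.21 -8.1   0.74] M [-1.603 -0.369  0.01 ] g -0.001 q [-0.2   0.55  0.53  1.68 -0.32  1.    2.19]
press [-0.0022 -0.1837] Fpress [ 0.72 -8.37]
```

Request:
send_rows:
  motion:
    - [0,0.0,0.0,0.002,0,0,0]
    - [0,0.0,0.0,0.004,0,0,0]
    - [0,0.0,0.0,0.006,0,0,0]
    - [0,0.0,0.0,0.008,0,0,0]
    - [0,0.0,0.0,0.01,0,0,0]
    - [0,0.0,0.0,0.012,0,0,0]
    - [0,0.0,0.0,0.014,0,0,0]

```text
clock: 4.17
position: [0.5986, -0.1604, 0.0382]
ee_rot: [0.706, 0.063, -0.062, -0.703]
ft_force: [1.9, -10.2, -0.2]
grip_width: -0.002
```

```bash
python3 s.py
```

```text
t 4.17 p [ 0.5986 -0.1604  0.0382] zyaw 1.747 yax [ 0.002 -0.004 -1.   ] F [  1.95 -10.17  -0.16] M [-2.059 -0.363 -0.011] g -0.002 q [-0.22  0.54  0.53  1.7  -0.31  0.99  2.16]
press [-0.0027 -0.1717] Fpress [  0.09 -10.36]
```

Request:
send_rows:
  motion:
    - [0,0.0,0.0,0.0015,0,0,0]
    - [0,0.0,0.0,0.003,0,0,0]
    - [0,0.0,0.0,0.0045,0,0,0]
    - [0,0.0,0.0,0.006,0,0,0]
    - [0,0.0,0.0,0.007,0,0,0]
    - [0,0.0,0.0,0.008,0,0,0]

```text
clock: 4.67
position: [0.5972, -0.1528, 0.0382]
ee_rot: [0.706, 0.063, -0.062, -0.703]
ft_force: [2.4, -10.9, -1.1]
grip_width: -0.001
```

```bash
python3 s.py
```

```text
t 4.67 p [ 0.5972 -0.1528  0.0382] zyaw 1.747 yax [ 0.002 -0.005 -1.   ] F [  2.36 -10.93  -1.12] M [-2.185 -0.371  0.008] g -0.001 q [-0.24  0.53  0.53  1.71 -0.31  0.98  2.15]
press [-0.0027 -0.1639] Fpress [  0.36 -11.18]
```

Request:
send_rows:
  motion:
    - [0,0.0,0.0,0.0007,0,0,0]
    - [0,0.0,0.0,0.0014,0,0,0]
    - [0,0.0,0.0,0.002,0,0,0]

```text
clock: 4.92
position: [0.5968, -0.1509, 0.0383]
ee_rot: [0.706, 0.063, -0.062, -0.703]
ft_force: [2.4, -11.9, -1.5]
grip_width: -0.002
```

Request:
send_rows:
  motion:
    - [0,0.0,0.0,0.0005,0,0,0]
    - [0,0.0,0.0,0.001,0,0,0]

```text
clock: 5.08
position: [0.5966, -0.15, 0.0382]
ee_rot: [0.706, 0.063, -0.062, -0.703]
ft_force: [2.2, -11.1, -0.8]
grip_width: -0.0
```

Request:
send_rows:
  motion:
    - [0,0.0,0.0,0.0005,0,0,0]
    - [0,0.0,0.0,0.001,0,0,0]

```text
clock: 5.25
position: [0.5965, -0.149, 0.0383]
ee_rot: [0.706, 0.063, -0.062, -0.703]
ft_force: [3.5, -11.2, -0.9]
grip_width: -0.003
```

```bash
python3 s.py
```

```text
t 5.25 p [ 0.5965 -0.149   0.0383] zyaw 1.747 yax [ 0.002 -0.005 -1.   ] F [  3.53 -11.17  -0.87] M [-2.215 -0.39  -0.017] g -0.003 q [-0.24  0.53  0.53  1.71 -0.31  0.98  2.14]
press [-0.0027 -0.1602] Fpress [  1.46 -11.63]
```

Request:
send_rows:
  motion:
    - [0,0.0,0.0,0.0005,0,0,0]
    - [0,0.0,0.0,0.001,0,0,0]

```text
clock: 5.42
position: [0.5965, -0.1486, 0.0384]
ee_rot: [0.706, 0.063, -0.061, -0.702]
ft_force: [2.8, -14.6, -0.6]
grip_width: 0.003
```

Request:
send_rows:
  motion:
    - [0,0.0,0.0,0.0005,0,0,0]
    - [0,0.0,0.0,0.001,0,0,0]

```text
clock: 5.58
position: [0.5966, -0.1484, 0.0387]
ee_rot: [0.707, 0.063, -0.061, -0.702]
ft_force: [4.3, -16.8, -0.0]
grip_width: 0.001
```

```bash
python3 s.py
```

```text
t 5.58 p [ 0.5966 -0.1484  0.0387] zyaw 1.746 yax [ 0.003 -0.006 -1.   ] F [  4.29 -16.85  -0.03] M [-3.275 -0.798 -0.083] g 0.001 q [-0.25  0.53  0.53  1.71 -0.3   0.98  2.14]
press [-0.0025 -0.1596] Fpress [  1.19 -17.34]
```

Request:
send_rows:
  motion:
    - [0,0.0,0.0,0.0005,0,0,0]
    - [0,0.0,0.0,0.001,0,0,0]

```text
clock: 5.75
position: [0.5967, -0.1483, 0.039]
ee_rot: [0.707, 0.063, -0.06, -0.702]
ft_force: [4.8, -19.1, 0.1]
grip_width: 0.0
```

Request:
send_rows:
  motion:
    - [0,0.0,0.0,0.0005,0,0,0]
    - [0,0.0,0.0,0.001,0,0,0]
    - [0,0.0,0.0,0.001,0,0,0]

```text
clock: 6.0
position: [0.5968, -0.1483, 0.0393]
ee_rot: [0.708, 0.063, -0.06, -0.701]
ft_force: [5.9, -20.9, 0.6]
grip_width: -0.004
```

```bash
python3 s.py
```

```text
t 6.0 p [ 0.5968 -0.1483  0.0393] zyaw 1.745 yax [ 0.005 -0.008 -1.   ] F [  5.87 -20.93   0.58] M [-4.017 -1.087 -0.027] g -0.004 q [-0.25  0.52  0.53  1.72 -0.3   0.98  2.14]
press [-0.0022 -0.1595] Fpress [  2.01 -21.65]
```

Request:
send_rows:
  motion:
    - [40,0.0,0.0,-0.03,0,0,0]
    - [40,0.0,0.0,-0.035,0,0,0]
    - [40,0.0,-0.04,-0.035,0,0,0]
    - [40,0.0,-0.08,-0.035,0,0,0]
    - [40,0.0,-0.12,-0.035,0,0,0]
    - [40,0.0,-0.16,-0.035,0,0,0]
    - [40,0.0,-0.16,-0.035,0,0,0]
    - [40,0.0,-0.16,-0.035,0,0,0]

```text
clock: 6.67
position: [0.6031, -0.1758, 0.2002]
ee_rot: [0.705, 0.065, -0.062, -0.704]
ft_force: [0.2, -0.5, -1.7]
grip_width: 0.401
```

```bash
python3 - <<'E'
from h import *
from workcell import *
o=get_obs()
c=camera("top");topw(c,None,.06,.075)
c=camera("wrist");topw(c,o,.06,.075)
# hover A
go([*press(-.07,.07),0.17],TH+np.pi/2-.1)
print("press A",press(-.07,.07))
E
```

```text
px [290. 182.] ctr [ 0.5952 -0.1307] press [-0.0007 -0.1419] size [42.5 10.8] ang 0.203 zmed 0.0681
px [304. 186.] ctr [ 0.5961 -0.1306] press [ 0.0003 -0.142 ] size [43.9 10.8] ang 0.205 zmed 0.0689
t 6.77 p [ 0.6015 -0.175   0.1968] zyaw 1.75 yax [-0.001  0.001 -1.   ] F [-0.43 -0.7  -0.86] M [-0.028  0.041  0.011] g 0.401 q [-0.24  0.39  0.59  1.53 -0.22  1.29  2.13]
shift [-0.068   0.0271  0.2565] rot [-0.0007  0.0983 -0.0009]
press A [0.48884258 0.06525556]
```

Request:
send_rows:
  motion:
    - [40,-0.034,0.0,0.12,0,0.05,0]
    - [40,-0.034,0.0,0.12,0,0.05,0]
    - [40,-0.034,0.0,0.12,0,0.05,0]
    - [40,-0.068,0.0,0.257,0,0.1,0]
    - [40,-0.068,0.0,0.257,0,0.1,0]
    - [40,-0.068,0.0,0.257,0,0.1,0]
    - [40,-0.068,0.0,0.257,0,0.1,0]
    - [40,-0.068,0.0,0.257,0,0.1,0]

```text
clock: 7.43
position: [0.4866, 0.0701, 0.1961]
ee_rot: [-0.706, -0.029, 0.032, 0.707]
ft_force: [1.3, 0.0, -0.9]
grip_width: 0.399
```

```bash
cat > w.py <<'E'
import sys
from h import *
from workcell import *
o=get_obs()
c=camera("wrist"); cv2.imwrite(f"pics/{sys.argv[1]}.png",c["pixels"][:,:,::-1])
topw(c,o,.12,.136)
c=camera("top");topw(c,None,.12,.135)
E
python3 w.py wA; python3 s.py
```

```text
px [253. 203.] ctr [0.4875 0.0661] press [-0.0712  0.0711] size [53.7 10.1] ang 0.089 zmed 0.1269
px [ 76. 236.] ctr [ 0.5134 -0.0704] press [-0.0703 -0.0679] size [58.1 13.7] ang 0.097 zmed 0.1264
px [125. 373.] ctr [ 0.6658 -0.0419] press [ 0.0848 -0.0672] size [ 7.4 18.5] ang -0.628 zmed 0.1262
px [261. 159.] ctr [ 0.651  -0.0471] press [ 0.0693 -0.0698] size [54.7 10.5] ang 0.14 zmed 0.1279
px [271. 209.] ctr [ 0.5143 -0.0718] press [-0.0696 -0.0694] size [53.8 10.2] ang 0.109 zmed 0.1282
t 7.53 p [0.4884 0.0657 0.1966] zyaw 1.652 yax [-0.002 -0.001 -1.   ] F [-0.25 -0.76  0.05] M [ 0.016 -0.002 -0.05 ] g 0.399 q [-0.67  0.05  0.46  1.87 -0.03  1.22  1.45]
press [-0.0704  0.0705] Fpress [-0.38 -0.7 ]
```

View pics/wA.png

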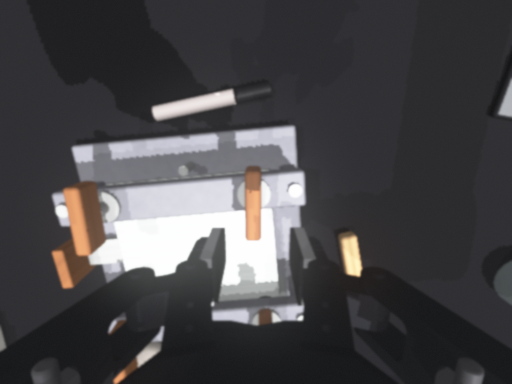

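Request:
send_rows:
  motion:
    - [40,0.0,0.03,0.0,0,0,0]
    - [40,0.0,0.065,0.0,0,0,0]
    - [40,0.0,0.098,0.0,0,0,0]
    - [40,0.0,0.098,0.0,0,0,0]
    - [40,0.0,0.098,0.0,0,0,0]
    - [0,0.0,0.098,0.0,0,0,0]
    - [0,0.0,0.098,0.0,0,0,0]
    - [0,0.0,0.098,0.0,0,0,0]
    - [0,0.0,0.098,0.0,0,0,0]
    - [0,0.0,0.098,0.0,0,0,0]
  squeeze: 40

```text
clock: 8.37
position: [0.4904, 0.0668, 0.1017]
ee_rot: [-0.706, -0.03, 0.027, 0.707]
ft_force: [-1.5, 5.3, 0.6]
grip_width: 0.146
```

```bash
python3 s.py
```

```text
t 8.37 p [0.4904 0.0668 0.1017] zyaw 1.651 yax [ 0.003  0.002 -1.   ] F [-1.46  5.32  0.62] M [0.849 0.149 0.229] g 0.146 q [-0.65  0.17  0.46  1.98 -0.09  1.01  1.5 ]
press [-0.0682  0.0712] Fpress [-0.47  5.49]
```

Request:
send_rows:
  motion:
    - [0,-0.0015,0,-0.001,0,0.05,0]
    - [0,-0.0015,0,-0.001,0,0.1,0]

```text
clock: 8.53
position: [0.4902, 0.0666, 0.1018]
ee_rot: [-0.706, 0.005, -0.01, 0.708]
ft_force: [8.1, 9.5, -8.0]
grip_width: 0.144
```

```bash
python3 s.py
```

```text
t 8.53 p [0.4902 0.0666 0.1018] zyaw 1.55 yax [ 0.006  0.004 -1.   ] F [ 8.07  9.5  -8.04] M [ 1.688 -1.573  0.267] g 0.144 q [-0.66  0.16  0.47  1.98 -0.09  1.01  1.4 ]
press [-0.0684  0.0711] Fpress [9.65 7.9 ]
```

Request:
send_rows:
  motion:
    - [0,0,0,0,0,0.05,0]
    - [0,0,0,0,0,0.1,0]

```text
clock: 8.7
position: [0.4902, 0.0666, 0.1018]
ee_rot: [-0.705, 0.041, -0.045, 0.707]
ft_force: [7.2, 9.1, -6.3]
grip_width: 0.147
```

```bash
python3 s.py
```

```text
t 8.7 p [0.4902 0.0666 0.1018] zyaw 1.45 yax [ 0.006  0.003 -1.   ] F [ 7.24  9.06 -6.26] M [ 1.568 -1.498  0.309] g 0.147 q [-0.67  0.16  0.48  1.98 -0.09  1.01  1.31]
press [-0.0684  0.071 ] Fpress [8.76 7.61]
```

Request:
send_rows:
  motion:
    - [0,0.0013,0.0005,0.0015,0,0.05,0]
    - [0,0.0013,0.0005,0.0015,0,0.1,0]

```text
clock: 8.87
position: [0.4903, 0.0667, 0.1017]
ee_rot: [-0.702, 0.078, -0.079, 0.704]
ft_force: [-4.3, 2.5, 9.6]
grip_width: 0.148
```

```bash
python3 s.py
```

```text
t 8.87 p [0.4903 0.0667 0.1017] zyaw 1.349 yax [ 0.002  0.002 -1.   ] F [-4.34  2.45  9.57] M [0.323 1.014 0.256] g 0.148 q [-0.68  0.17  0.5   1.98 -0.1   1.01  1.21]
press [-0.0683  0.0711] Fpress [-3.83  3.19]
```

Request:
send_rows:
  motion:
    - [0,0,0,0,0,0.05,0]
    - [0,0,0,0,0,0.1,0]

```text
clock: 9.03
position: [0.4903, 0.0666, 0.1017]
ee_rot: [-0.697, 0.113, -0.114, 0.699]
ft_force: [-3.8, 3.6, 9.3]
grip_width: 0.147
```

```bash
python3 s.py
```

```text
t 9.03 p [0.4903 0.0666 0.1017] zyaw 1.249 yax [ 0.003  0.002 -1.   ] F [-3.79  3.6   9.33] M [0.264 1.06  0.306] g 0.147 q [-0.69  0.17  0.51  1.98 -0.1   1.01  1.11]
press [-0.0683  0.0711] Fpress [-3.08  4.22]
```

```bash
cat > m.py <<'E'
from h import *
from workcell import *
st(); M=[get_obs()["torque"][2]];F=[get_obs()["ft_force"]]
for i in range(4):
    camera("wrist"); o=get_obs(); M.append(o["torque"][2]); F.append(o["ft_force"])
z=R.from_quat(o["ee_rot"]).as_matrix()[:,2]
print("Mz",np.round(M,3),"mean",np.mean(M).round(3),"F",np.mean(F,0).round(1),"yaw",round(float(np.arctan2(z[1],z[0])),4))
E
python3 m.py
```

```text
t 9.03 p [0.4903 0.0666 0.1017] zyaw 1.249 yax [ 0.003  0.002 -1.   ] F [-3.79  3.6   9.33] M [0.264 1.06  0.306] g 0.147 q [-0.69  0.17  0.51  1.98 -0.1   1.01  1.11]
Mz [ 0.306  0.131 -0.056 -0.143 -0.131] mean 0.021 F [-4.3  3.4  8.8] yaw 1.2503
```

Request:
send_rows:
  motion:
    - [0,0,-0.0005,0,0,0.05,0]
    - [0,0,-0.0005,0,0,0.1,0]

```text
clock: 9.4
position: [0.4903, 0.0666, 0.1017]
ee_rot: [-0.691, 0.147, -0.149, 0.692]
ft_force: [-2.4, 4.3, 1.9]
grip_width: 0.142
```

```bash
python3 m.py
```

```text
t 9.4 p [0.4903 0.0666 0.1017] zyaw 1.149 yax [ 0.003  0.002 -1.   ] F [-2.36  4.31  1.88] M [0.411 0.506 0.292] g 0.142 q [-0.7   0.17  0.52  1.98 -0.1   1.01  1.01]
Mz [ 0.292  0.162 -0.144 -0.278 -0.271] mean -0.048 F [-2.7  4.1  6.1] yaw 1.1518
```

```bash
cat > q.py <<'E'
import numpy as np
from workcell import get_obs
from scipy.spatial.transform import Rotation as R
o=get_obs(); z=R.from_quat(o["ee_rot"]).as_matrix()[:,2]
print("t",round(o["clock"],2),"Mz",o["torque"][2].round(3),"yaw",round(float(np.arctan2(z[1],z[0])),4),"F",o["ft_force"].round(1),"wz",o["joint_velocities"][6].round(2),"p",o["position"].round(4))
E
python3 q.py
```

```text
t 9.6 Mz -0.271 yaw 1.1518 F [-3.   3.7  7.7] wz 0.0 p [0.4903 0.0666 0.1017]
```

Request:
send_rows:
  motion:
    - [0,0,0,0,0,0.05,0]

```text
clock: 9.68
position: [0.4903, 0.0665, 0.1017]
ee_rot: [-0.687, 0.163, -0.164, 0.689]
ft_force: [-2.7, 3.3, 8.3]
grip_width: 0.144
```

```bash
python3 q.py
```

```text
t 9.68 Mz 0.349 yaw 1.1033 F [-2.7  3.3  8.3] wz -0.65 p [0.4903 0.0665 0.1017]
```

Request:
send_rows:
  motion:
    - [0,0,0,0,0,0.05,0]

```text
clock: 9.77
position: [0.4903, 0.0665, 0.1017]
ee_rot: [-0.682, 0.181, -0.182, 0.684]
ft_force: [-4.1, 3.8, 8.9]
grip_width: 0.143
```

```bash
python3 q.py
```

```text
t 9.77 Mz 0.322 yaw 1.0507 F [-4.1  3.8  8.9] wz -0.59 p [0.4903 0.0665 0.1017]
```

Request:
send_rows:
  motion:
    - [0,0,0,0,0,0.03,0]

```text
clock: 9.85
position: [0.4902, 0.0665, 0.1017]
ee_rot: [-0.68, 0.192, -0.193, 0.681]
ft_force: [-3.0, 4.1, 8.6]
grip_width: 0.143
```

```bash
python3 q.py
```

```text
t 9.85 Mz 0.403 yaw 1.0201 F [-3.   4.1  8.6] wz -0.32 p [0.4902 0.0665 0.1017]
```

Request:
send_rows:
  motion:
    - [0,0,0,0,0,0.03,0]

```text
clock: 9.93
position: [0.4902, 0.0665, 0.1017]
ee_rot: [-0.677, 0.201, -0.203, 0.679]
ft_force: [-4.6, 4.4, 9.2]
grip_width: 0.141
```

```bash
python3 q.py
```

```text
t 9.93 Mz 0.384 yaw 0.9913 F [-4.6  4.4  9.2] wz -0.35 p [0.4902 0.0665 0.1017]
```

```bash
python3 m.py
```

```text
t 9.93 p [0.4902 0.0665 0.1017] zyaw 0.991 yax [ 0.002  0.002 -1.   ] F [-4.58  4.4   9.17] M [0.434 0.885 0.384] g 0.141 q [-0.71  0.17  0.53  1.98 -0.1   1.01  0.86]
Mz [0.384 0.314 0.149 0.117 0.062] mean 0.205 F [-3.5  3.9  9.2] yaw 0.9924
```

Request:
send_rows:
  motion:
    - [40,0,0,0,0,0,0]
    - [40,0,0,0,0,0,0]
    - [40,0,0,0,0,0,0]
    - [40,0,-0.03,0,0,0,0]
    - [40,0,-0.06,0,0,0,0]
    - [40,0,-0.09,0,0,0,0]
    - [40,0,-0.09,0,0,0,0]

```text
clock: 10.72
position: [0.492, 0.0656, 0.1952]
ee_rot: [-0.676, 0.2, -0.205, 0.679]
ft_force: [0.9, 0.4, 1.2]
grip_width: 0.4
```

```bash
cat > g.py <<'E'
import sys
from h import *
import h
D=np.array([.0014,.0012])
K={"A":(-.07,.07),"B":(-.07,-.07),"C":(.07,-.07),"D":(.07,.07)}
k,z,yaw=sys.argv[1],float(sys.argv[2]),float(sys.argv[3])
p=press(*K[k])+D; print(k,p.round(4)); go([*p,z],yaw)
E
python3 q.py; python3 g.py C .185 1.712
```

```text
t 10.72 Mz 0.04 yaw 0.9895 F [0.9 0.4 1.2] wz 0.03 p [0.492  0.0656 0.1952]
C [ 0.6532 -0.0461]
t 10.72 p [0.492  0.0656 0.1952] zyaw 0.99 yax [ 0.008  0.003 -1.   ] F [0.91 0.45 1.16] M [-0.009 -0.042  0.04 ] g 0.4 q [-0.74  0.05  0.54  1.87 -0.03  1.21  0.8 ]
shift [ 0.1959  0.0111 -0.0048] rot [-0.0046 -0.7225  0.0069]
```

Request:
send_rows:
  motion:
    - [40,0.04,0.0,-0.001,0,-0.12,0]
    - [40,0.08,0.0,-0.002,0,-0.24,0]
    - [40,0.12,0.004,-0.003,0,-0.36,0]
    - [40,0.16,0.007,-0.004,0,-0.48,0]
    - [40,0.196,0.01,-0.005,0,-0.6,0]
    - [40,0.196,0.01,-0.005,-0.005,-0.722,0.007]
    - [40,0.196,0.01,-0.005,-0.005,-0.722,0.007]
    - [40,0.196,0.01,-0.005,-0.005,-0.722,0.007]

```text
clock: 11.38
position: [0.6506, -0.0477, 0.1787]
ee_rot: [0.707, 0.047, -0.053, -0.704]
ft_force: [0.1, 0.5, -0.6]
grip_width: 0.402
```

```bash
python3 w.py wC; python3 g.py C .099 1.712
```

```text
px [251.  22.] ctr [ 0.5302 -0.0694] press [-0.0535 -0.0699] size [24.4 10.9] ang 0.126 zmed 0.127
px [456.  12.] ctr [0.5048 0.0554] press [-0.0561  0.0575] size [12.3 21.7] ang -0.593 zmed 0.1265
px [449. 206.] ctr [0.6263 0.0905] press [0.0697 0.0701] size [57.5 13.5] ang 0.164 zmed 0.1265
px [259. 215.] ctr [ 0.6515 -0.0468] press [ 0.0698 -0.0695] size [55. 12.] ang 0.14 zmed 0.1269
px [210. 168.] ctr [0.6269 0.0897] press [0.0702 0.0692] size [56.4 10.7] ang 0.186 zmed 0.1275
C [ 0.6532 -0.0461]
t 11.48 p [ 0.6502 -0.0462  0.1794] zyaw 1.71 yax [-0.008 -0.003 -1.   ] F [0.21 0.26 0.59] M [ 0.009 -0.01  -0.094] g 0.398 q [-0.39  0.46  0.53  1.47 -0.23  1.28  1.87]
shift [ 0.0036  0.0804 -0.0001] rot [ 0.002  -0.0018 -0.0083]
```

View pics/wC.png

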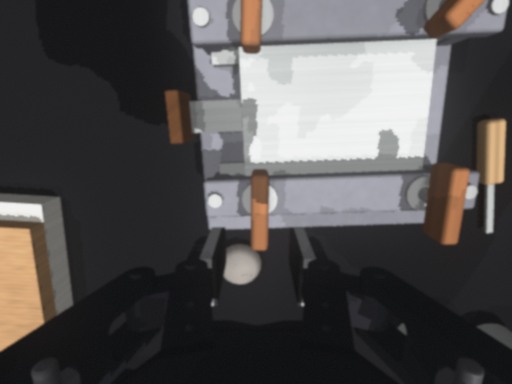

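Request:
send_rows:
  motion:
    - [40,0.003,0.03,0.0,0,0,-0.004]
    - [40,0.003,0.055,0.0,0,0,-0.008]
    - [40,0.003,0.079,0.0,0,0,-0.008]
    - [40,0.003,0.079,0.0,0,0,-0.008]
    - [40,0.003,0.079,0.0,0,0,-0.008]
    - [0,0.003,0.079,0.0,0,0,-0.008]
    - [0,0.003,0.079,0.0,0,0,-0.008]
    - [0,0.003,0.079,0.0,0,0,-0.008]
    - [0,0.003,0.079,0.0,0,0,-0.008]

```text
clock: 12.23
position: [0.6538, -0.046, 0.103]
ee_rot: [0.706, 0.051, -0.049, -0.705]
ft_force: [-2.0, 1.0, 7.2]
grip_width: 0.144
```

```bash
python3 s.py
```

```text
t 12.23 p [ 0.6538 -0.046   0.103 ] zyaw 1.712 yax [ 0.003 -0.001 -1.   ] F [-2.03  0.96  7.22] M [ 0.202  0.378 -0.251] g 0.144 q [-0.37  0.53  0.5   1.55 -0.27  1.13  1.9 ]
press [ 0.0723 -0.0691] Fpress [-1.82  1.31]
```

Request:
send_rows:
  motion:
    - [0,0,0,0,0,0.05,0]
    - [0,0,0,0,0,0.1,0]

```text
clock: 12.4
position: [0.6538, -0.0461, 0.103]
ee_rot: [0.708, 0.015, -0.013, -0.706]
ft_force: [-1.2, -0.2, 6.8]
grip_width: 0.144
```

```bash
python3 q.py
```

```text
t 12.4 Mz 0.273 yaw 1.6102 F [-1.2 -0.2  6.8] wz -0.55 p [ 0.6538 -0.0461  0.103 ]
```

Request:
send_rows:
  motion:
    - [0,0,0,0,0,0.05,0]

```text
clock: 12.48
position: [0.6538, -0.0461, 0.103]
ee_rot: [0.708, -0.003, 0.005, -0.706]
ft_force: [-1.2, -0.7, 6.9]
grip_width: 0.146
```

```bash
python3 q.py
```

```text
t 12.48 Mz 0.281 yaw 1.5598 F [-1.2 -0.7  6.9] wz -0.54 p [ 0.6538 -0.0461  0.103 ]
```

Request:
send_rows:
  motion:
    - [0,0,0,0,0,0.05,0]

```text
clock: 12.57
position: [0.6538, -0.0462, 0.1029]
ee_rot: [0.707, -0.02, 0.023, -0.706]
ft_force: [-1.7, -0.0, 7.2]
grip_width: 0.141
```

```bash
python3 q.py
```

```text
t 12.57 Mz 0.243 yaw 1.5098 F [-1.7 -0.   7.2] wz -0.54 p [ 0.6538 -0.0462  0.1029]
```

Request:
send_rows:
  motion:
    - [0,0,0,0,0,0.05,0]

```text
clock: 12.65
position: [0.6538, -0.0463, 0.1029]
ee_rot: [0.707, -0.038, 0.04, -0.705]
ft_force: [-1.7, -0.1, 7.0]
grip_width: 0.144
```

```bash
python3 q.py
```

```text
t 12.65 Mz 0.233 yaw 1.4597 F [-1.7 -0.1  7. ] wz -0.54 p [ 0.6538 -0.0463  0.1029]
```

Request:
send_rows:
  motion:
    - [0,0,0,0,0,0.04,0]

```text
clock: 12.73
position: [0.6538, -0.0463, 0.103]
ee_rot: [0.706, -0.052, 0.055, -0.704]
ft_force: [-2.4, -0.4, 8.2]
grip_width: 0.145
```

```bash
python3 q.py
```

```text
t 12.73 Mz 0.234 yaw 1.4195 F [-2.4 -0.4  8.2] wz -0.42 p [ 0.6538 -0.0463  0.103 ]
```

Request:
send_rows:
  motion:
    - [0,0,0,0,0,0.04,0]

```text
clock: 12.82
position: [0.6538, -0.0463, 0.103]
ee_rot: [0.705, -0.066, 0.069, -0.703]
ft_force: [-1.4, -1.7, 8.6]
grip_width: 0.144
```

```bash
python3 q.py
```

```text
t 12.82 Mz 0.272 yaw 1.3802 F [-1.4 -1.7  8.6] wz -0.43 p [ 0.6538 -0.0463  0.103 ]
```

Request:
send_rows:
  motion:
    - [0,0,0,0,0,0.04,0]

```text
clock: 12.9
position: [0.6538, -0.0464, 0.103]
ee_rot: [0.703, -0.08, 0.083, -0.702]
ft_force: [-1.5, -0.8, 7.5]
grip_width: 0.146
```

```bash
python3 q.py
```

```text
t 12.9 Mz 0.325 yaw 1.3401 F [-1.5 -0.8  7.5] wz -0.43 p [ 0.6538 -0.0464  0.103 ]
```

Request:
send_rows:
  motion:
    - [0,0,0,0,0,0.03,0]

```text
clock: 12.98
position: [0.6537, -0.0464, 0.103]
ee_rot: [0.702, -0.091, 0.093, -0.7]
ft_force: [-0.9, -1.4, 7.9]
grip_width: 0.143
```

```bash
python3 q.py
```

```text
t 12.98 Mz 0.264 yaw 1.31 F [-0.9 -1.4  7.9] wz -0.31 p [ 0.6537 -0.0464  0.103 ]
```

Request:
send_rows:
  motion:
    - [0,0,0,0,0,0.03,0]

```text
clock: 13.07
position: [0.6537, -0.0465, 0.103]
ee_rot: [0.7, -0.101, 0.104, -0.699]
ft_force: [-1.8, -1.5, 8.1]
grip_width: 0.144
```

```bash
python3 q.py
```

```text
t 13.07 Mz 0.325 yaw 1.2805 F [-1.8 -1.5  8.1] wz -0.32 p [ 0.6537 -0.0465  0.103 ]
```

Request:
send_rows:
  motion:
    - [0,0,0,0,0,0.03,0]

```text
clock: 13.15
position: [0.6538, -0.0465, 0.103]
ee_rot: [0.699, -0.111, 0.114, -0.697]
ft_force: [-2.2, -1.7, 8.2]
grip_width: 0.143
```

```bash
python3 q.py
```

```text
t 13.15 Mz 0.314 yaw 1.2506 F [-2.2 -1.7  8.2] wz -0.32 p [ 0.6538 -0.0465  0.103 ]
```

Request:
send_rows:
  motion:
    - [0,0,0,0,0,0.03,0]

```text
clock: 13.23
position: [0.6538, -0.0465, 0.103]
ee_rot: [0.697, -0.122, 0.124, -0.696]
ft_force: [-1.7, -1.1, 7.6]
grip_width: 0.143
```

```bash
python3 q.py
```

```text
t 13.23 Mz 0.314 yaw 1.2206 F [-1.7 -1.1  7.6] wz -0.32 p [ 0.6538 -0.0465  0.103 ]
```

Request:
send_rows:
  motion:
    - [0,0,0,0,0,0.03,0]

```text
clock: 13.32
position: [0.6537, -0.0466, 0.103]
ee_rot: [0.695, -0.132, 0.135, -0.694]
ft_force: [-2.2, -1.0, 8.0]
grip_width: 0.142
```

```bash
python3 q.py
```

```text
t 13.32 Mz 0.266 yaw 1.1905 F [-2.2 -1.   8. ] wz -0.32 p [ 0.6537 -0.0466  0.103 ]
```

Request:
send_rows:
  motion:
    - [0,0,0,0,0,0.03,0]

```text
clock: 13.4
position: [0.6537, -0.0466, 0.103]
ee_rot: [0.693, -0.143, 0.145, -0.692]
ft_force: [-2.4, -1.6, 7.2]
grip_width: 0.141
```

```bash
python3 q.py
```

```text
t 13.4 Mz 0.257 yaw 1.1605 F [-2.4 -1.6  7.2] wz -0.32 p [ 0.6537 -0.0466  0.103 ]
```

Request:
send_rows:
  motion:
    - [0,0,0,0,0,0.04,0]

```text
clock: 13.48
position: [0.6537, -0.0466, 0.103]
ee_rot: [0.69, -0.157, 0.159, -0.689]
ft_force: [-2.2, -2.5, 8.2]
grip_width: 0.138
```

```bash
python3 q.py
```

```text
t 13.48 Mz 0.236 yaw 1.1206 F [-2.2 -2.5  8.2] wz -0.45 p [ 0.6537 -0.0466  0.103 ]
```

Request:
send_rows:
  motion:
    - [0,0,0,0,0,0.04,0]

```text
clock: 13.57
position: [0.6537, -0.0467, 0.103]
ee_rot: [0.686, -0.171, 0.173, -0.685]
ft_force: [-3.4, -1.8, 8.3]
grip_width: 0.141
```

```bash
python3 q.py
```

```text
t 13.57 Mz 0.316 yaw 1.0801 F [-3.4 -1.8  8.3] wz -0.43 p [ 0.6537 -0.0467  0.103 ]
```

Request:
send_rows:
  motion:
    - [0,0,0,0,0,0.04,0]

```text
clock: 13.65
position: [0.6536, -0.0467, 0.1029]
ee_rot: [0.683, -0.184, 0.187, -0.682]
ft_force: [-2.9, -1.5, 8.7]
grip_width: 0.147
```

```bash
python3 q.py
```

```text
t 13.65 Mz 0.313 yaw 1.0399 F [-2.9 -1.5  8.7] wz -0.43 p [ 0.6536 -0.0467  0.1029]
```

Request:
send_rows:
  motion:
    - [0,0,0,0,0,0.04,0]

```text
clock: 13.73
position: [0.6536, -0.0468, 0.1029]
ee_rot: [0.679, -0.198, 0.2, -0.678]
ft_force: [-2.1, -2.6, 8.2]
grip_width: 0.143
```

```bash
python3 q.py
```

```text
t 13.73 Mz 0.231 yaw 0.9998 F [-2.1 -2.6  8.2] wz -0.43 p [ 0.6536 -0.0468  0.1029]
```

Request:
send_rows:
  motion:
    - [0,0,0,0,0,0.04,0]

```text
clock: 13.82
position: [0.6536, -0.0469, 0.103]
ee_rot: [0.675, -0.211, 0.214, -0.674]
ft_force: [-3.6, -1.1, 8.4]
grip_width: 0.146
```

```bash
python3 q.py
```

```text
t 13.82 Mz 0.28 yaw 0.9598 F [-3.6 -1.1  8.4] wz -0.43 p [ 0.6536 -0.0469  0.103 ]
```

Request:
send_rows:
  motion:
    - [0,0,0,0,0,0.04,0]

```text
clock: 13.9
position: [0.6536, -0.0469, 0.103]
ee_rot: [0.671, -0.225, 0.227, -0.669]
ft_force: [-3.2, -1.9, 9.3]
grip_width: 0.14
```

```bash
python3 q.py
```

```text
t 13.9 Mz 0.341 yaw 0.9198 F [-3.2 -1.9  9.3] wz -0.43 p [ 0.6536 -0.0469  0.103 ]
```

Request:
send_rows:
  motion:
    - [0,0,0,0,0,0.03,0]

```text
clock: 13.98
position: [0.6535, -0.0469, 0.103]
ee_rot: [0.667, -0.235, 0.237, -0.666]
ft_force: [-2.9, -1.6, 8.0]
grip_width: 0.147
```

```bash
python3 q.py
```

```text
t 13.98 Mz 0.255 yaw 0.8896 F [-2.9 -1.6  8. ] wz -0.31 p [ 0.6535 -0.0469  0.103 ]
```

Request:
send_rows:
  motion:
    - [0,0,0,0,0,0.03,0]

```text
clock: 14.07
position: [0.6535, -0.0469, 0.103]
ee_rot: [0.663, -0.245, 0.247, -0.662]
ft_force: [-3.5, -2.2, 9.4]
grip_width: 0.146
```

```bash
python3 q.py
```

```text
t 14.07 Mz 0.243 yaw 0.8602 F [-3.5 -2.2  9.4] wz -0.32 p [ 0.6535 -0.0469  0.103 ]
```

Request:
send_rows:
  motion:
    - [0,0,0,0,0,0.04,0]

```text
clock: 14.15
position: [0.6535, -0.0469, 0.103]
ee_rot: [0.658, -0.258, 0.26, -0.657]
ft_force: [-3.6, -1.9, 8.8]
grip_width: 0.141
```

```bash
python3 q.py
```

```text
t 14.15 Mz 0.264 yaw 0.8204 F [-3.6 -1.9  8.8] wz -0.44 p [ 0.6535 -0.0469  0.103 ]
```

Request:
send_rows:
  motion:
    - [0,0,0,0,0,0.04,0]

```text
clock: 14.23
position: [0.6535, -0.047, 0.103]
ee_rot: [0.653, -0.271, 0.274, -0.652]
ft_force: [-3.1, -2.6, 9.5]
grip_width: 0.144
```

```bash
python3 q.py
```

```text
t 14.23 Mz 0.277 yaw 0.7798 F [-3.1 -2.6  9.5] wz -0.43 p [ 0.6535 -0.047   0.103 ]
```

Request:
send_rows:
  motion:
    - [0,0,0,0,0,0.04,0]

```text
clock: 14.32
position: [0.6534, -0.047, 0.1029]
ee_rot: [0.647, -0.284, 0.287, -0.646]
ft_force: [-3.9, -2.0, 8.7]
grip_width: 0.148
```

```bash
python3 q.py
```

```text
t 14.32 Mz 0.375 yaw 0.7397 F [-3.9 -2.   8.7] wz -0.43 p [ 0.6534 -0.047   0.1029]
```

Request:
send_rows:
  motion:
    - [0,0,0,0,0,0.02,0]

```text
clock: 14.4
position: [0.6534, -0.0471, 0.1029]
ee_rot: [0.645, -0.291, 0.293, -0.643]
ft_force: [-4.7, -2.0, 9.8]
grip_width: 0.146
```

```bash
python3 q.py
```

```text
t 14.4 Mz 0.332 yaw 0.7194 F [-4.7 -2.   9.8] wz -0.19 p [ 0.6534 -0.0471  0.1029]
```

Request:
send_rows:
  motion:
    - [0,0,0,0,0,0.02,0]

```text
clock: 14.48
position: [0.6534, -0.0471, 0.103]
ee_rot: [0.642, -0.297, 0.299, -0.641]
ft_force: [-4.0, -1.4, 9.9]
grip_width: 0.142
```

```bash
python3 q.py
```

```text
t 14.48 Mz 0.353 yaw 0.7006 F [-4.  -1.4  9.9] wz -0.21 p [ 0.6534 -0.0471  0.103 ]
```

Request:
send_rows:
  motion:
    - [40,0,0,0,0,0,0]
    - [40,0,0,0,0,0,0]
    - [40,0,0,0,0,0,0]
    - [40,0,-0.03,0,0,0,0]
    - [40,0,-0.06,0,0,0,0]
    - [40,0,-0.085,0,0,0,0]
    - [40,0,-0.085,0,0,0,0]

```text
clock: 15.07
position: [0.655, -0.0464, 0.1913]
ee_rot: [-0.641, 0.295, -0.3, 0.642]
ft_force: [0.9, -0.8, -0.1]
grip_width: 0.401
```

```bash
python3 q.py; python3 g.py B .185 1.69
```

```text
t 15.07 Mz 0.025 yaw 0.7023 F [ 0.9 -0.8 -0.1] wz 0.01 p [ 0.655  -0.0464  0.1913]
B [ 0.5154 -0.0713]
t 15.07 p [ 0.655  -0.0464  0.1913] zyaw 0.702 yax [ 0.008 -0.002 -1.   ] F [ 0.89 -0.79 -0.11] M [-0.014 -0.088  0.025] g 0.401 q [-0.54  0.5   0.76  1.47 -0.35  1.3   0.95]
shift [-0.0712  0.0053 -0.1227] rot [-0.0012 -0.9878  0.0083]
```

Request:
send_rows:
  motion:
    - [40,-0.009,0.0,-0.015,0,-0.12,0]
    - [40,-0.018,0.0,-0.031,0,-0.25,0]
    - [40,-0.027,0.0,-0.046,0,-0.37,0]
    - [40,-0.036,0.0,-0.062,0,-0.49,0]
    - [40,-0.045,0.003,-0.077,0,-0.62,0]
    - [40,-0.054,0.005,-0.093,0,-0.74,0]
    - [40,-0.063,0.005,-0.108,0,-0.86,0]
    - [40,-0.071,0.005,-0.123,0,-0.988,0.008]
    - [40,-0.071,0.005,-0.123,0,-0.988,0.008]
    - [40,-0.071,0.005,-0.123,0,-0.988,0.008]

```text
clock: 15.9
position: [0.5128, -0.071, 0.1809]
ee_rot: [-0.705, -0.039, 0.044, 0.707]
ft_force: [-0.7, -0.3, -0.2]
grip_width: 0.4
```

```bash
python3 w.py wB; python3 g.py B .101 1.69
```

```text
px [451. 193.] ctr [0.4882 0.066 ] press [-0.0705  0.0709] size [13.6 57. ] ang -0.558 zmed 0.1267
px [257. 209.] ctr [ 0.5125 -0.0715] press [-0.0713 -0.0688] size [55.4 10.2] ang 0.112 zmed 0.1269
px [210. 168.] ctr [0.6271 0.0901] press [0.0704 0.0695] size [55.  10.9] ang 0.17 zmed 0.1278
px [219. 220.] ctr [0.4885 0.0652] press [-0.0703  0.07  ] size [ 9.9 53.6] ang -0.561 zmed 0.1286
B [ 0.5154 -0.0713]
t 16.0 p [ 0.5136 -0.0707  0.1808] zyaw 1.688 yax [-0.006  0.001 -1.   ] F [-0.25 -0.16 -0.48] M [-0.005 -0.021 -0.079] g 0.4 q [-0.54  0.14  0.65  1.83 -0.09  1.2   1.82]
shift [ 0.0023  0.0797 -0.0009] rot [-0.0016 -0.0019 -0.0061]
```

View pics/wB.png

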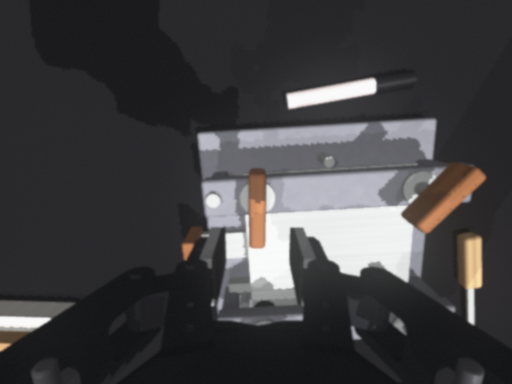

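Request:
send_rows:
  motion:
    - [40,0.001,0.03,0.0,0,0,-0.003]
    - [40,0.001,0.055,-0.001,0,0,-0.006]
    - [40,0.001,0.078,-0.001,0,0,-0.006]
    - [40,0.001,0.078,-0.001,0,0,-0.006]
    - [40,0.001,0.078,-0.001,0,0,-0.006]
    - [0,0.001,0.078,-0.001,0,0,-0.006]
    - [0,0.001,0.078,-0.001,0,0,-0.006]
    - [0,0.001,0.078,-0.001,0,0,-0.006]
    - [0,0.001,0.078,-0.001,0,0,-0.006]

```text
clock: 16.75
position: [0.5146, -0.0711, 0.1043]
ee_rot: [-0.705, -0.043, 0.042, 0.707]
ft_force: [-1.5, 3.3, 7.0]
grip_width: 0.148
```

```bash
python3 s.py
```

```text
t 16.75 p [ 0.5146 -0.0711  0.1043] zyaw 1.69 yax [ 0.001  0.003 -1.   ] F [-1.47  3.35  7.04] M [ 0.638  0.365 -0.255] g 0.148 q [-0.51  0.24  0.63  1.92 -0.17  1.03  1.89]
press [-0.0692 -0.0687] Fpress [-0.85  3.56]
```

Request:
send_rows:
  motion:
    - [0,0,0,0,0,0.05,0]
    - [0,0,0,0,0,0.1,0]

```text
clock: 16.92
position: [0.5146, -0.0711, 0.1043]
ee_rot: [-0.706, -0.007, 0.006, 0.708]
ft_force: [-2.0, 3.5, 7.1]
grip_width: 0.142
```

```bash
python3 q.py
```

```text
t 16.92 Mz 0.315 yaw 1.5889 F [-2.   3.5  7.1] wz -0.58 p [ 0.5146 -0.0711  0.1043]
```

Request:
send_rows:
  motion:
    - [0,0,0,0,0,0.04,0]

```text
clock: 17.0
position: [0.5147, -0.071, 0.1043]
ee_rot: [-0.706, 0.007, -0.008, 0.708]
ft_force: [-2.5, 3.0, 6.7]
grip_width: 0.141
```

```bash
python3 q.py
```

```text
t 17.0 Mz 0.263 yaw 1.5486 F [-2.5  3.   6.7] wz -0.44 p [ 0.5147 -0.071   0.1043]
```

Request:
send_rows:
  motion:
    - [0,0,0,0,0,0.04,0]

```text
clock: 17.08
position: [0.5146, -0.071, 0.1043]
ee_rot: [-0.706, 0.021, -0.022, 0.708]
ft_force: [-2.1, 3.3, 6.2]
grip_width: 0.144
```

```bash
python3 q.py
```

```text
t 17.08 Mz 0.252 yaw 1.5092 F [-2.1  3.3  6.2] wz -0.45 p [ 0.5146 -0.071   0.1043]
```

Request:
send_rows:
  motion:
    - [0,0,0,0,0,0.04,0]

```text
clock: 17.17
position: [0.5146, -0.071, 0.1043]
ee_rot: [-0.705, 0.035, -0.036, 0.707]
ft_force: [-1.2, 3.7, 7.6]
grip_width: 0.139
```

```bash
python3 q.py
```

```text
t 17.17 Mz 0.295 yaw 1.4693 F [-1.2  3.7  7.6] wz -0.46 p [ 0.5146 -0.071   0.1043]
```

Request:
send_rows:
  motion:
    - [0,0,0,0,0,0.04,0]

```text
clock: 17.25
position: [0.5146, -0.071, 0.1043]
ee_rot: [-0.704, 0.05, -0.05, 0.706]
ft_force: [-2.2, 2.8, 7.6]
grip_width: 0.146
```

```bash
python3 q.py
```

```text
t 17.25 Mz 0.316 yaw 1.4292 F [-2.2  2.8  7.6] wz -0.45 p [ 0.5146 -0.071   0.1043]
```

Request:
send_rows:
  motion:
    - [0,0,0,0,0,0.04,0]

```text
clock: 17.33
position: [0.5146, -0.071, 0.1043]
ee_rot: [-0.703, 0.064, -0.064, 0.705]
ft_force: [-2.3, 3.7, 8.0]
grip_width: 0.146
```

```bash
python3 q.py
```

```text
t 17.33 Mz 0.316 yaw 1.3893 F [-2.3  3.7  8. ] wz -0.46 p [ 0.5146 -0.071   0.1043]
```

Request:
send_rows:
  motion:
    - [0,0,0,0,0,0.04,0]

```text
clock: 17.42
position: [0.5146, -0.071, 0.1043]
ee_rot: [-0.702, 0.078, -0.079, 0.704]
ft_force: [-1.7, 3.3, 7.3]
grip_width: 0.143
```

```bash
python3 q.py
```

```text
t 17.42 Mz 0.3 yaw 1.3493 F [-1.7  3.3  7.3] wz -0.45 p [ 0.5146 -0.071   0.1043]
```

Request:
send_rows:
  motion:
    - [0,0,0,0,0,0.04,0]

```text
clock: 17.5
position: [0.5146, -0.071, 0.1043]
ee_rot: [-0.7, 0.092, -0.093, 0.702]
ft_force: [-1.6, 4.0, 8.4]
grip_width: 0.136
```

```bash
python3 q.py
```

```text
t 17.5 Mz 0.295 yaw 1.3093 F [-1.6  4.   8.4] wz -0.45 p [ 0.5146 -0.071   0.1043]
```

Request:
send_rows:
  motion:
    - [0,0,0,0,0,0.04,0]

```text
clock: 17.58
position: [0.5146, -0.071, 0.1043]
ee_rot: [-0.698, 0.106, -0.107, 0.7]
ft_force: [-3.0, 3.8, 8.4]
grip_width: 0.144
```

```bash
python3 q.py
```

```text
t 17.58 Mz 0.279 yaw 1.2693 F [-3.   3.8  8.4] wz -0.45 p [ 0.5146 -0.071   0.1043]
```

Request:
send_rows:
  motion:
    - [0,0,0,0,0,0.04,0]

```text
clock: 17.67
position: [0.5146, -0.071, 0.1043]
ee_rot: [-0.696, 0.12, -0.12, 0.698]
ft_force: [-2.2, 3.6, 7.9]
grip_width: 0.144
```

```bash
python3 q.py
```

```text
t 17.67 Mz 0.336 yaw 1.2292 F [-2.2  3.6  7.9] wz -0.46 p [ 0.5146 -0.071   0.1043]
```

Request:
send_rows:
  motion:
    - [0,0,0,0,0,0.03,0]

```text
clock: 17.75
position: [0.5146, -0.071, 0.1043]
ee_rot: [-0.694, 0.13, -0.131, 0.696]
ft_force: [-1.0, 3.8, 7.3]
grip_width: 0.142
```

```bash
python3 q.py
```

```text
t 17.75 Mz 0.233 yaw 1.1991 F [-1.   3.8  7.3] wz -0.33 p [ 0.5146 -0.071   0.1043]
```

Request:
send_rows:
  motion:
    - [0,0,0,0,0,0.03,0]

```text
clock: 17.83
position: [0.5146, -0.071, 0.1043]
ee_rot: [-0.692, 0.141, -0.141, 0.694]
ft_force: [-2.7, 3.6, 8.1]
grip_width: 0.142
```

```bash
python3 q.py
```

```text
t 17.83 Mz 0.281 yaw 1.1697 F [-2.7  3.6  8.1] wz -0.34 p [ 0.5146 -0.071   0.1043]
```

Request:
send_rows:
  motion:
    - [0,0,0,0,0,0.04,0]

```text
clock: 17.92
position: [0.5146, -0.071, 0.1043]
ee_rot: [-0.689, 0.154, -0.155, 0.691]
ft_force: [-1.7, 3.6, 8.3]
grip_width: 0.144
```

```bash
python3 q.py
```

```text
t 17.92 Mz 0.362 yaw 1.1301 F [-1.7  3.6  8.3] wz -0.47 p [ 0.5146 -0.071   0.1043]
```

Request:
send_rows:
  motion:
    - [0,0,0,0,0,0.04,0]

```text
clock: 18.0
position: [0.5146, -0.071, 0.1043]
ee_rot: [-0.686, 0.168, -0.169, 0.688]
ft_force: [-1.9, 3.7, 8.0]
grip_width: 0.141
```

```bash
python3 q.py
```

```text
t 18.0 Mz 0.349 yaw 1.0895 F [-1.9  3.7  8. ] wz -0.45 p [ 0.5146 -0.071   0.1043]
```

Request:
send_rows:
  motion:
    - [0,0,0,0,0,0.04,0]

```text
clock: 18.08
position: [0.5146, -0.071, 0.1043]
ee_rot: [-0.682, 0.182, -0.182, 0.684]
ft_force: [-2.8, 4.1, 8.2]
grip_width: 0.143
```

```bash
python3 q.py
```

```text
t 18.08 Mz 0.428 yaw 1.0494 F [-2.8  4.1  8.2] wz -0.45 p [ 0.5146 -0.071   0.1043]
```

Request:
send_rows:
  motion:
    - [40,0,0,0,0,0,0]
    - [40,0,0,0,0,0,0]
    - [40,0,0,0,0,0,0]
    - [40,0,-0.03,0,0,0,0]
    - [40,0,-0.06,0,0,0,0]
    - [40,0,-0.085,0,0,0,0]
    - [40,0,-0.085,0,0,0,0]

```text
clock: 18.67
position: [0.5159, -0.0728, 0.1924]
ee_rot: [-0.682, 0.18, -0.184, 0.685]
ft_force: [0.7, -0.5, -0.2]
grip_width: 0.397
```

```bash
python3 q.py; python3 g.py D .185 1.745
```

```text
t 18.67 Mz -0.056 yaw 1.0499 F [ 0.7 -0.5 -0.2] wz 0.03 p [ 0.5159 -0.0728  0.1924]
D [0.628  0.0917]
t 18.67 p [ 0.5159 -0.0728  0.1924] zyaw 1.05 yax [ 0.006  0.002 -1.   ] F [ 0.69 -0.46 -0.21] M [ 0.01  -0.016 -0.056] g 0.397 q [-0.64  0.14  0.76  1.83 -0.1   1.21  1.2 ]
shift [0.0153 0.0085 0.1983] rot [-0.0033 -0.6951  0.0056]
```

Request:
send_rows:
  motion:
    - [40,0.003,0.0,0.035,0,-0.12,0]
    - [40,0.006,0.0,0.07,0,-0.24,0]
    - [40,0.008,0.0,0.105,0,-0.36,0]
    - [40,0.011,0.004,0.14,0,-0.48,0]
    - [40,0.013,0.008,0.175,0,-0.6,0]
    - [40,0.015,0.008,0.198,-0.003,-0.695,0.006]
    - [40,0.015,0.008,0.198,-0.003,-0.695,0.006]
    - [40,0.015,0.008,0.198,-0.003,-0.695,0.006]

```text
clock: 19.33
position: [0.6253, 0.0933, 0.1787]
ee_rot: [0.705, 0.059, -0.065, -0.704]
ft_force: [-0.1, -1.0, 0.7]
grip_width: 0.397
```

```bash
python3 w.py wD; python3 g.py D .101 1.745
```

```text
px [26. 19.] ctr [ 0.5254 -0.0767] press [-0.0596 -0.0762] size [13.2 31.7] ang -0.53 zmed 0.126
px [239.  15.] ctr [0.5004 0.0596] press [-0.0596  0.0623] size [12.7 31. ] ang -0.575 zmed 0.1267
px [254. 216.] ctr [0.627  0.0918] press [0.0706 0.0713] size [55.1 12.5] ang 0.129 zmed 0.1269
px [ 61. 214.] ctr [ 0.6515 -0.0463] press [ 0.0699 -0.0691] size [12.9 58.3] ang -0.869 zmed 0.1267
px [261. 158.] ctr [ 0.6517 -0.0482] press [ 0.0698 -0.0709] size [11.7 54.8] ang -0.88 zmed 0.128
px [220. 218.] ctr [0.4913 0.0634] press [-0.0679  0.0677] size [ 9.8 48.6] ang -0.572 zmed 0.1284
D [0.628  0.0917]
t 19.43 p [0.6249 0.0909 0.1795] zyaw 1.743 yax [-0.008 -0.001 -1.   ] F [ 0.47 -0.77  0.94] M [0.005 0.016 0.006] g 0.397 q [-0.64  0.42  0.56  1.53 -0.23  1.27  1.69]
shift [0.0037 0.0785 0.0003] rot [-0.     -0.0022 -0.0077]
```

View pics/wD.png

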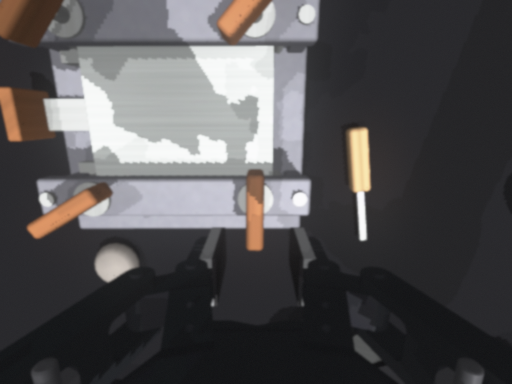

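Request:
send_rows:
  motion:
    - [40,0.003,0.03,0.0,0,0.01,-0.004]
    - [40,0.003,0.055,0.0,0,0.01,-0.008]
    - [40,0.003,0.078,0.0,0,0.01,-0.008]
    - [40,0.003,0.078,0.0,0,0.01,-0.008]
    - [40,0.003,0.078,0.0,0,0.01,-0.008]
    - [0,0.003,0.078,0.0,0,0.01,-0.008]
    - [0,0.003,0.078,0.0,0,0.01,-0.008]
    - [0,0.003,0.078,0.0,0,0.01,-0.008]
    - [0,0.003,0.078,0.0,0,0.01,-0.008]

```text
clock: 20.18
position: [0.6286, 0.092, 0.104]
ee_rot: [-0.704, -0.059, 0.056, 0.705]
ft_force: [-1.5, -2.9, 7.8]
grip_width: 0.14
```

```bash
python3 s.py
```

```text
t 20.18 p [0.6286 0.092  0.104 ] zyaw 1.734 yax [ 0.004  0.001 -1.   ] F [-1.46 -2.9   7.81] M [-0.583  0.443  0.032] g 0.14 q [-0.63  0.49  0.54  1.61 -0.27  1.12  1.71]
press [0.0723 0.0711] Fpress [-1.96 -2.59]
```

Request:
send_rows:
  motion:
    - [0,0,0,0,0,0.05,0]
    - [0,0,0,0,0,0.1,0]

```text
clock: 20.35
position: [0.6287, 0.0919, 0.104]
ee_rot: [-0.706, -0.023, 0.02, 0.707]
ft_force: [-0.8, -4.1, 7.6]
grip_width: 0.145
```

```bash
python3 q.py
```

```text
t 20.35 Mz 0.289 yaw 1.6323 F [-0.8 -4.1  7.6] wz -0.55 p [0.6287 0.0919 0.104 ]
```

Request:
send_rows:
  motion:
    - [0,0,0,0,0,0.04,0]

```text
clock: 20.43
position: [0.6286, 0.0919, 0.104]
ee_rot: [-0.707, -0.009, 0.006, 0.707]
ft_force: [-1.5, -3.6, 7.6]
grip_width: 0.145
```

```bash
python3 q.py
```

```text
t 20.43 Mz 0.317 yaw 1.5919 F [-1.5 -3.6  7.6] wz -0.42 p [0.6286 0.0919 0.104 ]
```

Request:
send_rows:
  motion:
    - [0,0,0,0,0,0.04,0]

```text
clock: 20.52
position: [0.6286, 0.0918, 0.104]
ee_rot: [-0.707, 0.005, -0.008, 0.707]
ft_force: [-2.5, -3.0, 6.8]
grip_width: 0.14
```

```bash
python3 q.py
```

```text
t 20.52 Mz 0.261 yaw 1.5524 F [-2.5 -3.   6.8] wz -0.44 p [0.6286 0.0918 0.104 ]
```

Request:
send_rows:
  motion:
    - [0,0,0,0,0,0.04,0]

```text
clock: 20.6
position: [0.6286, 0.0918, 0.104]
ee_rot: [-0.707, 0.019, -0.022, 0.707]
ft_force: [-2.9, -4.1, 8.2]
grip_width: 0.145
```

```bash
python3 q.py
```

```text
t 20.6 Mz 0.296 yaw 1.5124 F [-2.9 -4.1  8.2] wz -0.44 p [0.6286 0.0918 0.104 ]
```

Request:
send_rows:
  motion:
    - [0,0,0,0,0,0.04,0]

```text
clock: 20.68
position: [0.6286, 0.0917, 0.104]
ee_rot: [-0.706, 0.034, -0.036, 0.707]
ft_force: [-1.7, -3.9, 8.5]
grip_width: 0.142
```

```bash
python3 q.py
```

```text
t 20.68 Mz 0.34 yaw 1.4724 F [-1.7 -3.9  8.5] wz -0.44 p [0.6286 0.0917 0.104 ]
```

Request:
send_rows:
  motion:
    - [0,0,0,0,0,0.04,0]

```text
clock: 20.77
position: [0.6287, 0.0917, 0.104]
ee_rot: [-0.705, 0.048, -0.05, 0.706]
ft_force: [-1.7, -3.0, 7.8]
grip_width: 0.144
```

```bash
python3 q.py
```

```text
t 20.77 Mz 0.252 yaw 1.4325 F [-1.7 -3.   7.8] wz -0.43 p [0.6287 0.0917 0.104 ]
```

Request:
send_rows:
  motion:
    - [0,0,0,0,0,0.04,0]

```text
clock: 20.85
position: [0.6287, 0.0917, 0.104]
ee_rot: [-0.704, 0.062, -0.064, 0.705]
ft_force: [-1.8, -3.2, 8.1]
grip_width: 0.142
```

```bash
python3 q.py
```

```text
t 20.85 Mz 0.279 yaw 1.3924 F [-1.8 -3.2  8.1] wz -0.43 p [0.6287 0.0917 0.104 ]
```

Request:
send_rows:
  motion:
    - [0,0,0,0,0,0.04,0]

```text
clock: 20.93
position: [0.6286, 0.0917, 0.104]
ee_rot: [-0.703, 0.076, -0.078, 0.703]
ft_force: [-1.5, -4.6, 7.6]
grip_width: 0.14
```

```bash
python3 q.py
```

```text
t 20.93 Mz 0.289 yaw 1.3524 F [-1.5 -4.6  7.6] wz -0.44 p [0.6286 0.0917 0.104 ]
```

Request:
send_rows:
  motion:
    - [0,0,0,0,0,0.04,0]

```text
clock: 21.02
position: [0.6286, 0.0916, 0.104]
ee_rot: [-0.701, 0.09, -0.092, 0.702]
ft_force: [-1.9, -4.4, 7.5]
grip_width: 0.14
```

```bash
python3 q.py
```

```text
t 21.02 Mz 0.302 yaw 1.3124 F [-1.9 -4.4  7.5] wz -0.44 p [0.6286 0.0916 0.104 ]
```

Request:
send_rows:
  motion:
    - [0,0,0,0,0,0.04,0]

```text
clock: 21.1
position: [0.6286, 0.0916, 0.104]
ee_rot: [-0.699, 0.104, -0.106, 0.7]
ft_force: [-2.4, -5.9, 8.9]
grip_width: 0.141
```

```bash
python3 q.py
```

```text
t 21.1 Mz 0.331 yaw 1.2723 F [-2.4 -5.9  8.9] wz -0.43 p [0.6286 0.0916 0.104 ]
```

Request:
send_rows:
  motion:
    - [0,0,0,0,0,0.03,0]

```text
clock: 21.18
position: [0.6286, 0.0915, 0.104]
ee_rot: [-0.697, 0.114, -0.117, 0.698]
ft_force: [-1.7, -4.5, 8.4]
grip_width: 0.149
```

```bash
python3 q.py
```

```text
t 21.18 Mz 0.306 yaw 1.2421 F [-1.7 -4.5  8.4] wz -0.31 p [0.6286 0.0915 0.104 ]
```

Request:
send_rows:
  motion:
    - [0,0,0,0,0,0.03,0]

```text
clock: 21.27
position: [0.6286, 0.0916, 0.104]
ee_rot: [-0.695, 0.125, -0.127, 0.696]
ft_force: [-2.1, -3.9, 8.2]
grip_width: 0.145
```

```bash
python3 q.py
```

```text
t 21.27 Mz 0.222 yaw 1.2128 F [-2.1 -3.9  8.2] wz -0.32 p [0.6286 0.0916 0.104 ]
```

Request:
send_rows:
  motion:
    - [0,0,0,0,0,0.03,0]

```text
clock: 21.35
position: [0.6286, 0.0915, 0.104]
ee_rot: [-0.693, 0.135, -0.137, 0.694]
ft_force: [-1.2, -4.5, 8.2]
grip_width: 0.141
```

```bash
python3 q.py
```

```text
t 21.35 Mz 0.285 yaw 1.1828 F [-1.2 -4.5  8.2] wz -0.32 p [0.6286 0.0915 0.104 ]
```

Request:
send_rows:
  motion:
    - [0,0,0,0,0,0.04,0]

```text
clock: 21.43
position: [0.6286, 0.0915, 0.104]
ee_rot: [-0.691, 0.149, -0.151, 0.691]
ft_force: [-1.6, -4.8, 8.1]
grip_width: 0.144
```

```bash
python3 q.py
```

```text
t 21.43 Mz 0.274 yaw 1.1429 F [-1.6 -4.8  8.1] wz -0.45 p [0.6286 0.0915 0.104 ]
```

Request:
send_rows:
  motion:
    - [0,0,0,0,0,0.04,0]

```text
clock: 21.52
position: [0.6286, 0.0914, 0.104]
ee_rot: [-0.687, 0.163, -0.165, 0.688]
ft_force: [-2.3, -4.2, 8.5]
grip_width: 0.141
```

```bash
python3 q.py
```

```text
t 21.52 Mz 0.371 yaw 1.1024 F [-2.3 -4.2  8.5] wz -0.43 p [0.6286 0.0914 0.104 ]
```

Request:
send_rows:
  motion:
    - [0,0,0,0,0,0.04,0]

```text
clock: 21.6
position: [0.6286, 0.0914, 0.104]
ee_rot: [-0.684, 0.177, -0.179, 0.685]
ft_force: [-3.3, -4.6, 8.0]
grip_width: 0.141
```

```bash
python3 q.py
```

```text
t 21.6 Mz 0.371 yaw 1.0624 F [-3.3 -4.6  8. ] wz -0.43 p [0.6286 0.0914 0.104 ]
```

One more small step to confirm.

Request:
send_rows:
  motion:
    - [0,0,0,0,0,0.02,0]

```text
clock: 21.68
position: [0.6285, 0.0914, 0.104]
ee_rot: [-0.682, 0.184, -0.186, 0.683]
ft_force: [-2.2, -4.8, 8.9]
grip_width: 0.147
```

```bash
python3 q.py
```

```text
t 21.68 Mz 0.33 yaw 1.042 F [-2.2 -4.8  8.9] wz -0.19 p [0.6285 0.0914 0.104 ]
```

Request:
send_rows:
  motion:
    - [0,0,0,0,0,0.02,0]

```text
clock: 21.77
position: [0.6285, 0.0914, 0.104]
ee_rot: [-0.68, 0.19, -0.192, 0.681]
ft_force: [-3.3, -5.7, 8.5]
grip_width: 0.14
```

```bash
python3 q.py
```

```text
t 21.77 Mz 0.377 yaw 1.0232 F [-3.3 -5.7  8.5] wz -0.21 p [0.6285 0.0914 0.104 ]
```

Request:
send_rows:
  motion:
    - [40,0,0,0,0,0,0]
    - [40,0,0,0,0,0,0]
    - [40,0,0,0,0,0,0]
    - [40,0,-0.03,0,0,0,0]
    - [40,0,-0.06,0,0,0,0]
    - [40,0,-0.085,0,0,0,0]
    - [40,0,-0.085,0,0,0,0]

```text
clock: 22.35
position: [0.6298, 0.0929, 0.1923]
ee_rot: [-0.679, 0.188, -0.193, 0.683]
ft_force: [0.4, -0.2, 0.0]
grip_width: 0.404
```

```bash
python3 q.py; python3 - <<'E'
from h import *
go([.4903,.0666,.18],.992)
E
```

```text
t 22.35 Mz 0.056 yaw 1.0255 F [ 0.4 -0.2  0. ] wz 0.02 p [0.6298 0.0929 0.1923]
t 22.35 p [0.6298 0.0929 0.1923] zyaw 1.025 yax [ 0.008  0.003 -1.   ] F [ 0.42 -0.16  0.02] M [ 0.016 -0.011  0.056] g 0.404 q [-0.76  0.44  0.73  1.52 -0.3   1.28  1.03]
shift [-0.1057  0.0111 -0.0949] rot [-0.0068  0.0334  0.0049]
```

Request:
send_rows:
  motion:
    - [40,-0.027,0.0,-0.024,0,0.01,0]
    - [40,-0.053,0.0,-0.047,0,0.02,0]
    - [40,-0.08,0.006,-0.071,0,0.03,0]
    - [40,-0.106,0.011,-0.095,-0.007,0.033,0.005]
    - [40,-0.106,0.011,-0.095,-0.007,0.033,0.005]
    - [40,-0.106,0.011,-0.095,-0.007,0.033,0.005]

```text
clock: 22.85
position: [0.486, 0.067, 0.1755]
ee_rot: [0.678, -0.204, 0.199, -0.677]
ft_force: [0.5, -0.0, 0.2]
grip_width: 0.396
```

```bash
python3 w.py wA2; python3 - <<'E'
from h import *
go([.4903,.0666,.102],.992)
E
```

```text
px [261. 188.] ctr [0.475  0.0752] press [-0.0818  0.0823] size [ 9.7 24.2] ang -0.569 zmed 0.1268
px [261. 236.] ctr [0.4987 0.0599] press [-0.0613  0.063 ] size [10.1 29. ] ang -0.565 zmed 0.1269
px [150. 348.] ctr [ 0.5372 -0.08  ] press [-0.0486 -0.0816] size [ 6.5 13.7] ang -1.285 zmed 0.126
px [372. 356.] ctr [0.6437 0.0774] press [0.0845 0.0541] size [18.6 10. ] ang 0.119 zmed 0.1263
px [261. 158.] ctr [ 0.6516 -0.0481] press [ 0.0697 -0.0708] size [10.9 54.2] ang -0.86 zmed 0.1278
px [271. 209.] ctr [ 0.514  -0.0724] press [-0.07   -0.0699] size [ 9.2 55. ] ang -0.524 zmed 0.1286
t 22.95 p [0.4882 0.0672 0.1761] zyaw 0.993 yax [-0.006 -0.001 -1.   ] F [0.12 0.34 0.27] M [ 0.071  0.012 -0.025] g 0.398 q [-0.96  0.08  0.78  1.9  -0.06  1.18  0.83]
shift [0.0024 0.0741 0.001 ] rot [ 0.0046  0.001  -0.0043]
```

Request:
send_rows:
  motion:
    - [40,0.001,0.03,0.0,0.002,0,-0.002]
    - [40,0.0015,0.055,0.001,0.005,0,-0.004]
    - [40,0.0015,0.073,0.001,0.005,0,-0.004]
    - [40,0.0015,0.073,0.001,0.005,0,-0.004]
    - [40,0.0015,0.073,0.001,0.005,0,-0.004]
    - [0,0.0015,0.073,0.001,0.005,0,-0.004]
    - [0,0.0015,0.073,0.001,0.005,0,-0.004]
    - [0,0.0015,0.073,0.001,0.005,0,-0.004]
    - [0,0.0015,0.073,0.001,0.005,0,-0.004]

```text
clock: 23.7
position: [0.4902, 0.0667, 0.104]
ee_rot: [-0.677, 0.201, -0.202, 0.678]
ft_force: [2.2, -0.4, 6.5]
grip_width: 0.141
```

```bash
python3 q.py
```

```text
t 23.7 Mz 0.112 yaw 0.9923 F [ 2.2 -0.4  6.5] wz 0.0 p [0.4902 0.0667 0.104 ]
```

Request:
send_rows:
  motion:
    - [0,0,0,0,0,0.04,0]
    - [0,0,0,0,0,0.08,0]

```text
clock: 23.87
position: [0.4902, 0.0667, 0.1041]
ee_rot: [-0.669, 0.229, -0.23, 0.669]
ft_force: [1.7, -0.2, 8.1]
grip_width: 0.144
```

```bash
python3 q.py
```

```text
t 23.87 Mz 0.408 yaw 0.911 F [ 1.7 -0.2  8.1] wz -0.47 p [0.4902 0.0667 0.1041]
```

Request:
send_rows:
  motion:
    - [0,0,0,0,0,0.04,0]

```text
clock: 23.95
position: [0.4902, 0.0667, 0.104]
ee_rot: [-0.664, 0.242, -0.243, 0.665]
ft_force: [1.4, -0.5, 7.8]
grip_width: 0.145
```

```bash
python3 q.py
```

```text
t 23.95 Mz 0.333 yaw 0.8708 F [ 1.4 -0.5  7.8] wz -0.46 p [0.4902 0.0667 0.104 ]
```

Request:
send_rows:
  motion:
    - [0,0,0,0,0,0.04,0]

```text
clock: 24.03
position: [0.4901, 0.0667, 0.104]
ee_rot: [-0.659, 0.255, -0.256, 0.66]
ft_force: [1.0, -0.9, 6.8]
grip_width: 0.144
```

```bash
python3 q.py
```

```text
t 24.03 Mz 0.435 yaw 0.8308 F [ 1.  -0.9  6.8] wz -0.46 p [0.4901 0.0667 0.104 ]
```

Request:
send_rows:
  motion:
    - [0,0,0,0,0,0.04,0]

```text
clock: 24.12
position: [0.4901, 0.0667, 0.104]
ee_rot: [-0.654, 0.268, -0.269, 0.654]
ft_force: [1.2, -0.5, 7.7]
grip_width: 0.145
```

```bash
python3 q.py
```

```text
t 24.12 Mz 0.411 yaw 0.7908 F [ 1.2 -0.5  7.7] wz -0.46 p [0.4901 0.0667 0.104 ]
```

Request:
send_rows:
  motion:
    - [0,0,0,0,0,0.04,0]

```text
clock: 24.2
position: [0.4901, 0.0667, 0.104]
ee_rot: [-0.648, 0.281, -0.282, 0.649]
ft_force: [0.7, -1.3, 7.7]
grip_width: 0.14
```

```bash
python3 q.py
```

```text
t 24.2 Mz 0.449 yaw 0.7508 F [ 0.7 -1.3  7.7] wz -0.46 p [0.4901 0.0667 0.104 ]
```

Request:
send_rows:
  motion:
    - [0,0,0,0,0,0.04,0]

```text
clock: 24.28
position: [0.4901, 0.0666, 0.104]
ee_rot: [-0.642, 0.294, -0.295, 0.643]
ft_force: [1.5, -1.3, 7.5]
grip_width: 0.141
```

```bash
python3 q.py
```

```text
t 24.28 Mz 0.442 yaw 0.7108 F [ 1.5 -1.3  7.5] wz -0.46 p [0.4901 0.0666 0.104 ]
```

Request:
send_rows:
  motion:
    - [0,0,0,0,0,0.04,0]

```text
clock: 24.37
position: [0.4901, 0.0666, 0.104]
ee_rot: [-0.636, 0.307, -0.308, 0.637]
ft_force: [0.2, -1.6, 7.3]
grip_width: 0.142
```

```bash
python3 q.py
```

```text
t 24.37 Mz 0.423 yaw 0.6707 F [ 0.2 -1.6  7.3] wz -0.46 p [0.4901 0.0666 0.104 ]
```

Request:
send_rows:
  motion:
    - [0,0,0,0,0,0.04,0]

```text
clock: 24.45
position: [0.4901, 0.0666, 0.104]
ee_rot: [-0.63, 0.32, -0.321, 0.631]
ft_force: [1.3, -0.0, 7.7]
grip_width: 0.147
```

```bash
python3 q.py
```

```text
t 24.45 Mz 0.445 yaw 0.6307 F [ 1.3 -0.   7.7] wz -0.46 p [0.4901 0.0666 0.104 ]
```

Request:
send_rows:
  motion:
    - [0,0,0,0,0,0.04,0]

```text
clock: 24.53
position: [0.4901, 0.0666, 0.104]
ee_rot: [-0.623, 0.332, -0.333, 0.624]
ft_force: [1.0, -1.0, 7.7]
grip_width: 0.142
```

```bash
python3 q.py
```

```text
t 24.53 Mz 0.451 yaw 0.5908 F [ 1.  -1.   7.7] wz -0.46 p [0.4901 0.0666 0.104 ]
```

Request:
send_rows:
  motion:
    - [40,0,0,0,0,0,0]
    - [40,0,0,0,0,0,0]
    - [40,0,0,0,0,0,0]
    - [40,0,-0.03,0,0,0,0]
    - [40,0,-0.06,0,0,0,0]
    - [40,0,-0.085,0,0,0,0]
    - [40,0,-0.085,0,0,0,0]

```text
clock: 25.12
position: [0.491, 0.0667, 0.192]
ee_rot: [-0.623, 0.331, -0.333, 0.626]
ft_force: [0.6, -0.1, 1.0]
grip_width: 0.399
```

```bash
python3 q.py; python3 - <<'E'
from h import *
go([.6535,-.047,.18],.70)
E
```

```text
t 25.12 Mz 0.012 yaw 0.5924 F [ 0.6 -0.1  1. ] wz 0.04 p [0.491  0.0667 0.192 ]
t 25.12 p [0.491  0.0667 0.192 ] zyaw 0.592 yax [ 0.004  0.003 -1.   ] F [ 0.61 -0.09  0.97] M [ 0.049 -0.102  0.012] g 0.399 q [-1.03  0.06  0.85  1.89 -0.05  1.21  0.43]
shift [0.185  0.0124 0.0713] rot [-0.005  -0.1076  0.0004]
```

Request:
send_rows:
  motion:
    - [40,0.037,0.0,0.014,0,-0.03,0]
    - [40,0.074,0.0,0.028,0,-0.06,0]
    - [40,0.111,0.004,0.043,0,-0.08,0]
    - [40,0.148,0.008,0.057,-0.003,-0.108,0]
    - [40,0.185,0.01,0.071,-0.005,-0.108,0]
    - [40,0.185,0.01,0.071,-0.005,-0.108,0]
    - [40,0.185,0.01,0.071,-0.005,-0.108,0]

```text
clock: 25.7
position: [0.6511, -0.0503, 0.1753]
ee_rot: [0.644, -0.301, 0.298, -0.637]
ft_force: [0.1, 1.0, 0.3]
grip_width: 0.403
```

```bash
python3 w.py wC2; python3 - <<'E'
from h import *
go([.6537,-.0468,.102],.70)
E
```

```text
px [384.  32.] ctr [0.6342 0.0859] press [0.0767 0.0641] size [12.6 39.7] ang -0.539 zmed 0.1268
px [ 82. 103.] ctr [ 0.5145 -0.0707] press [-0.0692 -0.0684] size [13.4 57.3] ang -0.512 zmed 0.1266
px [263. 208.] ctr [ 0.6514 -0.0462] press [ 0.0698 -0.0689] size [11.  56.5] ang -0.86 zmed 0.1268
px [210. 168.] ctr [0.6262 0.0898] press [0.0695 0.0694] size [10.8 53.7] ang -0.531 zmed 0.128
px [271. 209.] ctr [ 0.5137 -0.0721] press [-0.0703 -0.0696] size [10.4 55.8] ang -0.546 zmed 0.1289
t 25.8 p [ 0.6505 -0.0472  0.1769] zyaw 0.7 yax [-0.006 -0.003 -1.   ] F [ 0.33 -0.39 -0.45] M [ 0.057 -0.011  0.023] g 0.397 q [-0.59  0.54  0.84  1.48 -0.4   1.3   0.99]
shift [0.0019 0.0749 0.0032] rot [ 0.0068  0.0003 -0.0017]
```

Request:
send_rows:
  motion:
    - [40,0.001,0.03,0.002,0.003,0,-0.001]
    - [40,0.0015,0.055,0.003,0.007,0,-0.002]
    - [40,0.0015,0.074,0.003,0.007,0,-0.002]
    - [40,0.0015,0.074,0.003,0.007,0,-0.002]
    - [40,0.0015,0.074,0.003,0.007,0,-0.002]
    - [0,0.0015,0.074,0.003,0.007,0,-0.002]
    - [0,0.0015,0.074,0.003,0.007,0,-0.002]
    - [0,0.0015,0.074,0.003,0.007,0,-0.002]
    - [0,0.0015,0.074,0.003,0.007,0,-0.002]

```text
clock: 26.55
position: [0.6537, -0.0473, 0.1058]
ee_rot: [-0.641, 0.298, -0.299, 0.641]
ft_force: [-7.8, 0.2, 8.3]
grip_width: 0.148
```

```bash
python3 q.py
```

```text
t 26.55 Mz 0.095 yaw 0.6999 F [-7.8  0.2  8.3] wz 0.0 p [ 0.6537 -0.0473  0.1058]
```

Request:
send_rows:
  motion:
    - [0,0,0,0,0,0.04,0]
    - [0,0,0,0,0,0.08,0]

```text
clock: 26.72
position: [0.6536, -0.0473, 0.1057]
ee_rot: [-0.628, 0.324, -0.325, 0.629]
ft_force: [-7.4, -1.3, 9.7]
grip_width: 0.142
```

```bash
python3 q.py
```

```text
t 26.72 Mz 0.388 yaw 0.6185 F [-7.4 -1.3  9.7] wz -0.43 p [ 0.6536 -0.0473  0.1057]
```

Request:
send_rows:
  motion:
    - [0,0,0,0,0,0.04,0]

```text
clock: 26.8
position: [0.6536, -0.0474, 0.1057]
ee_rot: [-0.621, 0.336, -0.337, 0.622]
ft_force: [-9.2, -0.3, 9.1]
grip_width: 0.148
```

```bash
python3 q.py
```

```text
t 26.8 Mz 0.421 yaw 0.5782 F [-9.2 -0.3  9.1] wz -0.43 p [ 0.6536 -0.0474  0.1057]
```

Request:
send_rows:
  motion:
    - [0,0,0,0,0,0.04,0]

```text
clock: 26.88
position: [0.6536, -0.0475, 0.1058]
ee_rot: [-0.615, 0.349, -0.35, 0.615]
ft_force: [-9.3, -1.1, 10.2]
grip_width: 0.144
```

```bash
python3 q.py
```

```text
t 26.88 Mz 0.338 yaw 0.5382 F [-9.3 -1.1 10.2] wz -0.42 p [ 0.6536 -0.0475  0.1058]
```

Request:
send_rows:
  motion:
    - [0,0,0,0,0,0.04,0]

```text
clock: 26.97
position: [0.6535, -0.0475, 0.1057]
ee_rot: [-0.608, 0.361, -0.362, 0.608]
ft_force: [-8.7, -0.2, 10.8]
grip_width: 0.143
```

```bash
python3 q.py
```

```text
t 26.97 Mz 0.454 yaw 0.4982 F [-8.7 -0.2 10.8] wz -0.43 p [ 0.6535 -0.0475  0.1057]
```

Request:
send_rows:
  motion:
    - [0,0,0,0,0,0.04,0]

```text
clock: 27.05
position: [0.6535, -0.0475, 0.1058]
ee_rot: [-0.6, 0.373, -0.374, 0.601]
ft_force: [-9.0, -0.1, 10.5]
grip_width: 0.146
```

```bash
python3 q.py
```

```text
t 27.05 Mz 0.435 yaw 0.4581 F [-9.  -0.1 10.5] wz -0.43 p [ 0.6535 -0.0475  0.1058]
```

Request:
send_rows:
  motion:
    - [0,0,0,0,0,0.04,0]

```text
clock: 27.13
position: [0.6534, -0.0475, 0.1057]
ee_rot: [-0.593, 0.385, -0.386, 0.593]
ft_force: [-9.2, -1.7, 10.2]
grip_width: 0.145
```

```bash
python3 q.py
```

```text
t 27.13 Mz 0.393 yaw 0.4182 F [-9.2 -1.7 10.2] wz -0.43 p [ 0.6534 -0.0475  0.1057]
```

Request:
send_rows:
  motion:
    - [0,0,0,0,0,0.04,0]

```text
clock: 27.22
position: [0.6533, -0.0476, 0.1057]
ee_rot: [-0.585, 0.397, -0.397, 0.585]
ft_force: [-11.2, -0.4, 10.1]
grip_width: 0.146
```

```bash
python3 q.py
```

```text
t 27.22 Mz 0.461 yaw 0.3782 F [-11.2  -0.4  10.1] wz -0.42 p [ 0.6533 -0.0476  0.1057]
```

Request:
send_rows:
  motion:
    - [0,0,0,0,0,0.04,0]

```text
clock: 27.3
position: [0.6533, -0.0476, 0.1057]
ee_rot: [-0.577, 0.408, -0.409, 0.577]
ft_force: [-10.1, -0.5, 9.6]
grip_width: 0.14
```

```bash
python3 q.py
```

```text
t 27.3 Mz 0.444 yaw 0.3381 F [-10.1  -0.5   9.6] wz -0.42 p [ 0.6533 -0.0476  0.1057]
```

Request:
send_rows:
  motion:
    - [0,0,0,0,0,0.04,0]

```text
clock: 27.38
position: [0.6533, -0.0476, 0.1058]
ee_rot: [-0.569, 0.42, -0.42, 0.569]
ft_force: [-10.7, -0.8, 10.8]
grip_width: 0.141
```

```bash
python3 q.py
```

```text
t 27.38 Mz 0.384 yaw 0.2981 F [-10.7  -0.8  10.8] wz -0.42 p [ 0.6533 -0.0476  0.1058]
```

Request:
send_rows:
  motion:
    - [0,0,0,0,0,0.04,0]

```text
clock: 27.47
position: [0.6532, -0.0476, 0.1057]
ee_rot: [-0.56, 0.431, -0.432, 0.56]
ft_force: [-11.2, -0.5, 11.9]
grip_width: 0.141
```

```bash
python3 q.py
```

```text
t 27.47 Mz 0.438 yaw 0.2582 F [-11.2  -0.5  11.9] wz -0.42 p [ 0.6532 -0.0476  0.1057]
```

Request:
send_rows:
  motion:
    - [0,0,0,0,0,0.03,0]

```text
clock: 27.55
position: [0.6531, -0.0476, 0.1057]
ee_rot: [-0.554, 0.44, -0.44, 0.554]
ft_force: [-11.6, -0.7, 12.2]
grip_width: 0.141
```

```bash
python3 q.py
```

```text
t 27.55 Mz 0.514 yaw 0.228 F [-11.6  -0.7  12.2] wz -0.3 p [ 0.6531 -0.0476  0.1057]
```

Request:
send_rows:
  motion:
    - [40,0,0,0,0,0,0]
    - [40,0,0,0,0,0,0]
    - [40,0,0,0,0,0,0]
    - [40,0,-0.03,0,0,0,0]
    - [40,0,-0.06,0,0,0,0]
    - [40,0,-0.085,0,0,0,0]
    - [40,0,-0.085,0,0,0,0]

```text
clock: 28.13
position: [0.6562, -0.0477, 0.1943]
ee_rot: [-0.552, 0.437, -0.442, 0.556]
ft_force: [0.7, -0.3, 0.5]
grip_width: 0.4
```

```bash
python3 q.py; python3 - <<'E'
from h import *
go([.5146,-.071,.18],1.05)
E
```

```text
t 28.13 Mz 0.004 yaw 0.2304 F [ 0.7 -0.3  0.5] wz 0.02 p [ 0.6562 -0.0477  0.1943]
t 28.13 p [ 0.6562 -0.0477  0.1943] zyaw 0.23 yax [ 0.009 -0.    -1.   ] F [ 0.72 -0.31  0.46] M [-0.052 -0.067  0.004] g 0.4 q [-0.65  0.57  0.95  1.46 -0.47  1.34  0.56]
shift [-0.0097  0.0131 -0.1433] rot [-0.0073 -0.8196  0.006 ]
```

Request:
send_rows:
  motion:
    - [40,-0.001,0.0,-0.02,0,-0.12,0]
    - [40,-0.003,0.0,-0.041,0,-0.24,0]
    - [40,-0.004,0.0,-0.061,0,-0.36,0]
    - [40,-0.006,0.003,-0.082,0,-0.48,0]
    - [40,-0.007,0.006,-0.102,0,-0.6,0]
    - [40,-0.009,0.01,-0.123,-0.004,-0.71,0.003]
    - [40,-0.01,0.012,-0.143,-0.007,-0.82,0.006]
    - [40,-0.01,0.012,-0.143,-0.007,-0.82,0.006]
    - [40,-0.01,0.012,-0.143,-0.007,-0.82,0.006]

```text
clock: 28.88
position: [0.5121, -0.0696, 0.1766]
ee_rot: [-0.683, 0.185, -0.18, 0.683]
ft_force: [0.1, 0.5, 0.5]
grip_width: 0.403
```

```bash
python3 w.py wB2; python3 - <<'E'
from h import *
go([.5146,-.071,.103],1.05)
E
```

```text
px [426.  75.] ctr [0.4884 0.0659] press [-0.0703  0.0707] size [13.3 57. ] ang -0.971 zmed 0.1267
px [257. 214.] ctr [ 0.5127 -0.071 ] press [-0.0711 -0.0683] size [11.1 55.6] ang -0.514 zmed 0.1269
px [502. 243.] ctr [0.6373 0.0771] press [0.0782 0.0549] size [ 3.3 24.5] ang -0.47 zmed 0.1222
px [394. 321.] ctr [ 0.6451 -0.0206] press [ 0.0682 -0.0426] size [12.8  5. ] ang 0.279 zmed 0.1262
px [359. 344.] ctr [ 0.6524 -0.0544] press [ 0.0693 -0.0771] size [12.1 10. ] ang 0.313 zmed 0.1265
px [210. 168.] ctr [0.6263 0.0901] press [0.0697 0.0697] size [11.5 54. ] ang -0.561 zmed 0.1282
px [219. 219.] ctr [0.4891 0.0654] press [-0.0697  0.0701] size [ 9.8 53.6] ang -0.972 zmed 0.1282
t 28.98 p [ 0.5131 -0.0693  0.1767] zyaw 1.049 yax [-0.006  0.001 -1.   ] F [-0.32  0.56  0.14] M [ 0.027 -0.023 -0.022] g 0.397 q [-0.77  0.18  0.9   1.85 -0.15  1.19  1.24]
shift [ 0.0026  0.0737 -0.0005] rot [ 0.0026 -0.0008 -0.0058]
```

Request:
send_rows:
  motion:
    - [40,0.001,0.03,0.0,0.001,0,-0.003]
    - [40,0.0015,0.055,-0.001,0.003,0,-0.006]
    - [40,0.0015,0.073,-0.001,0.003,0,-0.006]
    - [40,0.0015,0.073,-0.001,0.003,0,-0.006]
    - [40,0.0015,0.073,-0.001,0.003,0,-0.006]
    - [0,0.0015,0.073,-0.001,0.003,0,-0.006]
    - [0,0.0015,0.073,-0.001,0.003,0,-0.006]
    - [0,0.0015,0.073,-0.001,0.003,0,-0.006]
    - [0,0.0015,0.073,-0.001,0.003,0,-0.006]

```text
clock: 29.73
position: [0.5141, -0.0708, 0.1047]
ee_rot: [-0.683, 0.181, -0.183, 0.684]
ft_force: [1.8, 3.3, 7.2]
grip_width: 0.142
```

```bash
python3 q.py
```

```text
t 29.73 Mz 0.06 yaw 1.0508 F [1.8 3.3 7.2] wz 0.0 p [ 0.5141 -0.0708  0.1047]
```

Request:
send_rows:
  motion:
    - [0,0,0,0,0,0.04,0]
    - [0,0,0,0,0,0.08,0]

```text
clock: 29.9
position: [0.5141, -0.0707, 0.1048]
ee_rot: [-0.675, 0.209, -0.21, 0.676]
ft_force: [2.9, 3.2, 6.4]
grip_width: 0.145
```

```bash
python3 q.py
```

```text
t 29.9 Mz 0.363 yaw 0.9697 F [2.9 3.2 6.4] wz -0.45 p [ 0.5141 -0.0707  0.1048]
```

Request:
send_rows:
  motion:
    - [0,0,0,0,0,0.04,0]

```text
clock: 29.98
position: [0.5142, -0.0707, 0.1048]
ee_rot: [-0.671, 0.222, -0.224, 0.672]
ft_force: [2.5, 2.7, 6.7]
grip_width: 0.143
```

```bash
python3 q.py
```

```text
t 29.98 Mz 0.42 yaw 0.9295 F [2.5 2.7 6.7] wz -0.44 p [ 0.5142 -0.0707  0.1048]
```

Request:
send_rows:
  motion:
    - [0,0,0,0,0,0.04,0]

```text
clock: 30.07
position: [0.5142, -0.0707, 0.1047]
ee_rot: [-0.666, 0.236, -0.237, 0.667]
ft_force: [1.6, 2.4, 6.2]
grip_width: 0.141
```

```bash
python3 q.py
```

```text
t 30.07 Mz 0.397 yaw 0.8895 F [1.6 2.4 6.2] wz -0.44 p [ 0.5142 -0.0707  0.1047]
```

Request:
send_rows:
  motion:
    - [0,0,0,0,0,0.04,0]

```text
clock: 30.15
position: [0.5142, -0.0707, 0.1047]
ee_rot: [-0.661, 0.249, -0.25, 0.662]
ft_force: [2.4, 3.6, 7.3]
grip_width: 0.142
```

```bash
python3 q.py
```

```text
t 30.15 Mz 0.417 yaw 0.8495 F [2.4 3.6 7.3] wz -0.44 p [ 0.5142 -0.0707  0.1047]
```

Request:
send_rows:
  motion:
    - [0,0,0,0,0,0.04,0]

```text
clock: 30.23
position: [0.5142, -0.0707, 0.1047]
ee_rot: [-0.656, 0.262, -0.263, 0.657]
ft_force: [2.8, 3.3, 7.2]
grip_width: 0.144
```

```bash
python3 q.py
```

```text
t 30.23 Mz 0.439 yaw 0.8095 F [2.8 3.3 7.2] wz -0.44 p [ 0.5142 -0.0707  0.1047]
```

Request:
send_rows:
  motion:
    - [0,0,0,0,0,0.043,0]

```text
clock: 30.32
position: [0.5142, -0.0706, 0.1047]
ee_rot: [-0.65, 0.276, -0.277, 0.651]
ft_force: [2.3, 2.6, 6.9]
grip_width: 0.143
```

```bash
python3 q.py
```

```text
t 30.32 Mz 0.419 yaw 0.7667 F [2.3 2.6 6.9] wz -0.47 p [ 0.5142 -0.0706  0.1047]
```

Request:
send_rows:
  motion:
    - [0,0,0,0,0,0.043,0]

```text
clock: 30.4
position: [0.5142, -0.0706, 0.1047]
ee_rot: [-0.644, 0.29, -0.291, 0.645]
ft_force: [2.6, 3.6, 6.9]
grip_width: 0.145
```

```bash
python3 q.py
```

```text
t 30.4 Mz 0.471 yaw 0.7235 F [2.6 3.6 6.9] wz -0.47 p [ 0.5142 -0.0706  0.1047]
```

Request:
send_rows:
  motion:
    - [0,0,0,0,0,0.043,0]

```text
clock: 30.48
position: [0.5142, -0.0706, 0.1048]
ee_rot: [-0.638, 0.304, -0.305, 0.639]
ft_force: [3.0, 2.5, 6.5]
grip_width: 0.142
```

```bash
python3 q.py
```

```text
t 30.48 Mz 0.452 yaw 0.6805 F [3.  2.5 6.5] wz -0.47 p [ 0.5142 -0.0706  0.1048]
```

Request:
send_rows:
  motion:
    - [0,0,0,0,0,0.043,0]

```text
clock: 30.57
position: [0.5142, -0.0706, 0.1047]
ee_rot: [-0.631, 0.317, -0.319, 0.632]
ft_force: [2.3, 3.2, 6.4]
grip_width: 0.144
```

```bash
python3 q.py
```

```text
t 30.57 Mz 0.467 yaw 0.6376 F [2.3 3.2 6.4] wz -0.46 p [ 0.5142 -0.0706  0.1047]
```

Request:
send_rows:
  motion:
    - [40,0,0,0,0,0,0]
    - [40,0,0,0,0,0,0]
    - [40,0,0,0,0,0,0]
    - [40,0,-0.03,0,0,0,0]
    - [40,0,-0.06,0,0,0,0]
    - [40,0,-0.085,0,0,0,0]
    - [40,0,-0.085,0,0,0,0]

```text
clock: 31.15
position: [0.5145, -0.0723, 0.1925]
ee_rot: [-0.631, 0.317, -0.319, 0.633]
ft_force: [0.4, 0.6, -0.3]
grip_width: 0.403
```

```bash
python3 q.py; python3 - <<'E'
from h import *
go([.6286,.0915,.18],1.023)
E
```

```text
t 31.15 Mz 0.001 yaw 0.6378 F [ 0.4  0.6 -0.3] wz 0.05 p [ 0.5145 -0.0723  0.1925]
t 31.15 p [ 0.5145 -0.0723  0.1925] zyaw 0.638 yax [ 0.005  0.001 -1.   ] F [ 0.4   0.59 -0.26] M [ 0.032 -0.062  0.001] g 0.403 q [-0.86  0.17  1.02  1.84 -0.15  1.22  0.84]
shift [-0.0637  0.0131  0.1891] rot [-0.0038 -0.3852  0.003 ]
```

Request:
send_rows:
  motion:
    - [40,-0.011,0.0,0.035,0,-0.1,0]
    - [40,-0.023,0.0,0.07,0,-0.2,0]
    - [40,-0.035,0.004,0.105,0,-0.3,0]
    - [40,-0.047,0.008,0.14,-0.004,-0.385,0.003]
    - [40,-0.059,0.012,0.175,-0.004,-0.385,0.003]
    - [40,-0.064,0.012,0.189,-0.004,-0.385,0.003]
    - [40,-0.064,0.012,0.189,-0.004,-0.385,0.003]
    - [40,-0.064,0.012,0.189,-0.004,-0.385,0.003]

```text
clock: 31.82
position: [0.6261, 0.0926, 0.1751]
ee_rot: [0.682, -0.193, 0.189, -0.679]
ft_force: [0.1, -0.9, 0.3]
grip_width: 0.402
```

```bash
python3 w.py wD2; python3 - <<'E'
from h import *
go([.6286,.0915,.103],1.023)
E
```

```text
px [115.  53.] ctr [0.4894 0.0671] press [-0.0691  0.0717] size [13.6 56.7] ang -0.972 zmed 0.1266
px [258. 215.] ctr [0.6265 0.0913] press [0.0701 0.0708] size [11.4 56.6] ang -0.522 zmed 0.1269
px [117. 324.] ctr [ 0.6483 -0.0528] press [ 0.0656 -0.0749] size [ 3.8 21.8] ang -1.346 zmed 0.1259
px [261. 158.] ctr [ 0.6512 -0.0475] press [ 0.0694 -0.0701] size [11.2 54.5] ang -1.333 zmed 0.1282
px [219. 219.] ctr [0.489  0.0653] press [-0.0698  0.07  ] size [10.3 53.5] ang -0.978 zmed 0.128
t 31.92 p [0.6259 0.0908 0.176 ] zyaw 1.021 yax [-0.006 -0.002 -1.   ] F [-0.32 -0.28  0.74] M [ 0.012 -0.048 -0.003] g 0.401 q [-0.82  0.48  0.81  1.54 -0.36  1.28  1.07]
shift [0.0023 0.073  0.0023] rot [ 0.0048 -0.0016 -0.0044]
```

Request:
send_rows:
  motion:
    - [40,0.001,0.03,0.001,0.002,0,-0.002]
    - [40,0.0015,0.055,0.002,0.005,0,-0.004]
    - [40,0.0015,0.072,0.002,0.005,0,-0.004]
    - [40,0.0015,0.072,0.002,0.005,0,-0.004]
    - [40,0.0015,0.072,0.002,0.005,0,-0.004]
    - [0,0.0015,0.072,0.002,0.005,0,-0.004]
    - [0,0.0015,0.072,0.002,0.005,0,-0.004]
    - [0,0.0015,0.072,0.002,0.005,0,-0.004]
    - [0,0.0015,0.072,0.002,0.005,0,-0.004]

```text
clock: 32.67
position: [0.6283, 0.0916, 0.1061]
ee_rot: [-0.68, 0.191, -0.192, 0.681]
ft_force: [-6.6, -5.1, 8.5]
grip_width: 0.145
```

```bash
python3 q.py
```

```text
t 32.67 Mz 0.221 yaw 1.0217 F [-6.6 -5.1  8.5] wz 0.0 p [0.6283 0.0916 0.1061]
```

Request:
send_rows:
  motion:
    - [0,0,0,0,0,0.04,0]
    - [0,0,0,0,0,0.08,0]

```text
clock: 32.83
position: [0.6283, 0.0915, 0.1061]
ee_rot: [-0.672, 0.219, -0.219, 0.672]
ft_force: [-6.3, -5.1, 8.3]
grip_width: 0.143
```

```bash
python3 q.py
```

```text
t 32.83 Mz 0.388 yaw 0.9403 F [-6.3 -5.1  8.3] wz -0.43 p [0.6283 0.0915 0.1061]
```

Request:
send_rows:
  motion:
    - [0,0,0,0,0,0.04,0]

```text
clock: 32.92
position: [0.6283, 0.0915, 0.1062]
ee_rot: [-0.668, 0.233, -0.233, 0.668]
ft_force: [-6.3, -4.6, 6.8]
grip_width: 0.144
```

```bash
python3 q.py
```

```text
t 32.92 Mz 0.407 yaw 0.9 F [-6.3 -4.6  6.8] wz -0.43 p [0.6283 0.0915 0.1062]
```

Request:
send_rows:
  motion:
    - [0,0,0,0,0,0.04,0]

```text
clock: 33.0
position: [0.6282, 0.0915, 0.1061]
ee_rot: [-0.663, 0.246, -0.246, 0.663]
ft_force: [-7.5, -5.4, 7.4]
grip_width: 0.141
```

```bash
python3 q.py
```

```text
t 33.0 Mz 0.379 yaw 0.86 F [-7.5 -5.4  7.4] wz -0.43 p [0.6282 0.0915 0.1061]
```

Request:
send_rows:
  motion:
    - [0,0,0,0,0,0.04,0]

```text
clock: 33.08
position: [0.6282, 0.0915, 0.1061]
ee_rot: [-0.658, 0.259, -0.259, 0.658]
ft_force: [-6.9, -5.5, 7.0]
grip_width: 0.146
```

```bash
python3 q.py
```

```text
t 33.08 Mz 0.417 yaw 0.82 F [-6.9 -5.5  7. ] wz -0.43 p [0.6282 0.0915 0.1061]
```

Request:
send_rows:
  motion:
    - [0,0,0,0,0,0.04,0]

```text
clock: 33.17
position: [0.6282, 0.0915, 0.1061]
ee_rot: [-0.652, 0.272, -0.273, 0.653]
ft_force: [-7.1, -5.9, 7.6]
grip_width: 0.142
```

```bash
python3 q.py
```

```text
t 33.17 Mz 0.468 yaw 0.78 F [-7.1 -5.9  7.6] wz -0.43 p [0.6282 0.0915 0.1061]
```

Request:
send_rows:
  motion:
    - [0,0,0,0,0,0.043,0]

```text
clock: 33.25
position: [0.6282, 0.0915, 0.1061]
ee_rot: [-0.646, 0.286, -0.286, 0.647]
ft_force: [-7.2, -5.1, 7.9]
grip_width: 0.139
```

```bash
python3 q.py
```

```text
t 33.25 Mz 0.445 yaw 0.7371 F [-7.2 -5.1  7.9] wz -0.46 p [0.6282 0.0915 0.1061]
```

Request:
send_rows:
  motion:
    - [0,0,0,0,0,0.043,0]

```text
clock: 33.33
position: [0.6282, 0.0915, 0.1061]
ee_rot: [-0.64, 0.3, -0.3, 0.64]
ft_force: [-7.8, -4.8, 7.8]
grip_width: 0.141
```

```bash
python3 q.py
```

```text
t 33.33 Mz 0.397 yaw 0.6939 F [-7.8 -4.8  7.8] wz -0.46 p [0.6282 0.0915 0.1061]
```

Request:
send_rows:
  motion:
    - [0,0,0,0,0,0.043,0]

```text
clock: 33.42
position: [0.6282, 0.0914, 0.1061]
ee_rot: [-0.634, 0.314, -0.314, 0.634]
ft_force: [-8.5, -5.4, 9.2]
grip_width: 0.144
```

```bash
python3 q.py
```

```text
t 33.42 Mz 0.482 yaw 0.6509 F [-8.5 -5.4  9.2] wz -0.46 p [0.6282 0.0914 0.1061]
```

Request:
send_rows:
  motion:
    - [0,0,0,0,0,0.043,0]

```text
clock: 33.5
position: [0.6282, 0.0914, 0.1062]
ee_rot: [-0.627, 0.327, -0.328, 0.627]
ft_force: [-7.3, -5.3, 8.6]
grip_width: 0.139
```

```bash
python3 q.py
```

```text
t 33.5 Mz 0.519 yaw 0.6079 F [-7.3 -5.3  8.6] wz -0.45 p [0.6282 0.0914 0.1062]
```

Request:
send_rows:
  motion:
    - [40,0,0,0,0,0,0]
    - [40,0,0,0,0,0,0]
    - [40,0,0,0,0,0,0]
    - [40,0,-0.03,0,0,0,0]
    - [40,0,-0.06,0,0,0,0]
    - [40,0,-0.1,0,0,0,0]
    - [40,0,-0.14,0,0,0,0]
    - [40,0,-0.15,0,0,0,0]

```text
clock: 34.17
position: [0.6303, 0.0929, 0.261]
ee_rot: [-0.625, 0.324, -0.328, 0.63]
ft_force: [1.0, -1.1, -0.6]
grip_width: 0.401
```

```bash
python3 q.py
```

```text
t 34.17 Mz 0.001 yaw 0.6116 F [ 1.  -1.1 -0.6] wz -0.02 p [0.6303 0.0929 0.261 ]
```

Request:
send_rows:
  motion:
    - [40,-0.04,0,0,0,0,0]
    - [40,-0.08,0,0,0,0,0]
    - [40,-0.12,0,0,0,0,0]
    - [40,-0.16,0,0,0,0,0]
    - [40,-0.2,0,0,0,0,0]
    - [40,-0.24,0,0,0,0,0]
    - [40,-0.28,0,0,0,0,0]
    - [40,-0.32,0,0,0,0,0]
    - [40,-0.32,0,0,0,0,0]
    - [40,-0.32,0,0,0,0,0]

```text
clock: 35.0
position: [0.4427, 0.3581, 0.2544]
ee_rot: [-0.628, 0.325, -0.324, 0.629]
ft_force: [0.0, -1.1, -0.1]
grip_width: 0.402
```

```bash
python3 q.py; python3 - <<'E'
from h import *
from workcell import *
c=camera("top"); topw(c,None,.06,.075); topw(c,None,.12,.135)
s=camera("side"); topw(s,None,.06,.075)
cv2.imwrite("pics/endside.png",cv2.resize(s["pixels"][140:240,200:320][:,:,::-1],None,fx=6,fy=6,interpolation=cv2.INTER_CUBIC))
cv2.imwrite("pics/endtop.png",cv2.resize(c["pixels"][90:290,140:360][:,:,::-1],None,fx=3,fy=3,interpolation=cv2.INTER_CUBIC))
f=192/np.tan(np.radians(c["fovy"])/2)
for nm,cc in(("now",c),("before",dict(np.load("pics/top.npz")))):
    v,u=np.mgrid[0:384,0:512]; rz=cc["range_z"]; V=np.linalg.inv(cc["view"])
    W=np.stack([(u-cc["cx"])/f*rz,(v-cc["cy"])/f*rz,rz],-1)@V[:3,:3].T+V[:3,3]
    d=W[...,:2]-Cc; cs,sn=np.cos(TH),np.sin(TH); x=cs*d[...,0]+sn*d[...,1]; y=-sn*d[...,0]+cs*d[...,1]
    m=(abs(x)<.045)&(abs(y)<.075)&(abs(W[...,2]-.052)<.012)
    A=np.c_[x[m],y[m],np.ones(m.sum())]; print(nm,m.sum(),"tilt x,y (rad), height",np.linalg.lstsq(A,W[...,2][m],rcond=None)[0].round(4))
E
```

```text
t 35.0 Mz -0.038 yaw 0.6174 F [ 0.  -1.1 -0.1] wz 0.02 p [0.4427 0.3581 0.2544]
px [486. 298.] ctr [ 0.2697 -0.6428] press [-0.4131 -0.587 ] size [  5.7 136.3] ang -0.01 zmed 0.0682
px [261. 158.] ctr [ 0.6513 -0.0471] press [ 0.0695 -0.0697] size [ 9.6 51.6] ang -1.325 zmed 0.1287
px [210. 168.] ctr [0.6261 0.0907] press [0.0696 0.0703] size [11.  52.5] ang -0.964 zmed 0.1277
px [272. 209.] ctr [ 0.5137 -0.0718] press [-0.0702 -0.0693] size [ 9.6 52.9] ang -0.939 zmed 0.1284
px [217. 221.] ctr [0.4874 0.0686] press [-0.0708  0.0736] size [10.1 46.2] ang -0.956 zmed 0.1274
now 1631 tilt x,y (rad), height [0.0017 0.001  0.0523]
before 1608 tilt x,y (rad), height [-0.0018 -0.0028  0.0523]
```

View pics/endtop.png

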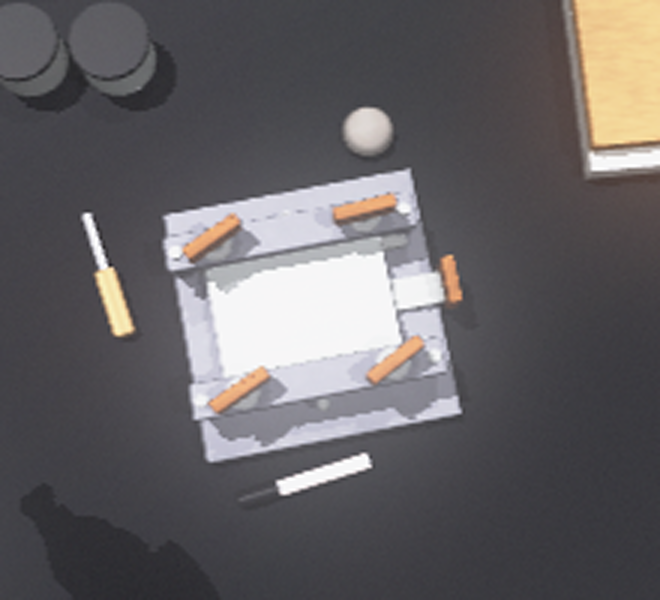

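View pics/endside.png

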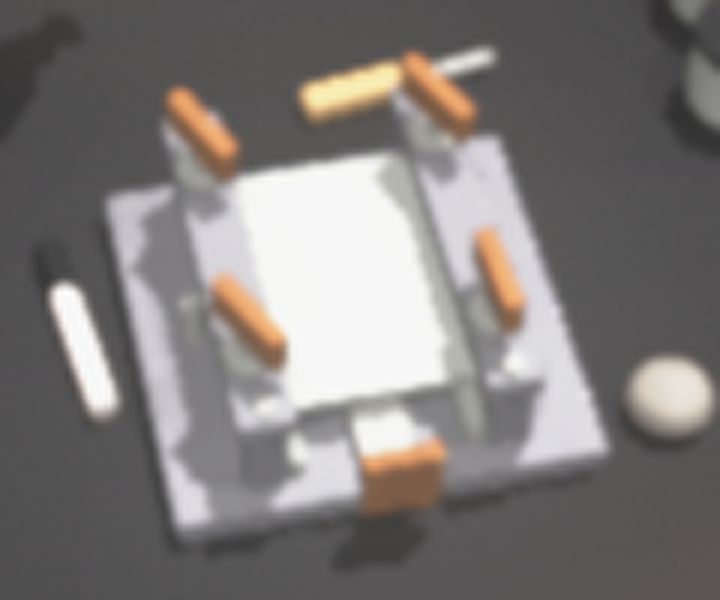

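```bash
sed -i 's/blobs(c\["pixels"\],60)/blobs(c["pixels"],20)/; s/len(t)<25/len(t)<10/' h.py; python3 - <<'E'
from h import *
from workcell import *
c=camera("top"); topw(c,None,.055,.075)
hand_in()
E
```

```text
px [290. 182.] ctr [ 0.5952 -0.1307] press [-0.0006 -0.1419] size [42.4 10.8] ang 0.204 zmed 0.0683
px [485. 298.] ctr [ 0.2737 -0.6431] press [-0.4092 -0.588 ] size [  5.8 144.6] ang -0.008 zmed 0.0655
the job is handed in; nothing more can be done
```

The job is done and handed in at about 35 s, within the 72 s limit. No verdict was reported.

- **Block:** I pushed it by its handle at about 11 N until it stopped moving, then the push force rose to about 22 N. It travelled about 25 mm. The last top view puts the handle centre at y = -142 mm, where -141 mm is fully home.
- **Touch round, in the order A, C, B, D:** I turned each handle clockwise in small steps until the moment rose from about 0.28 to about 0.36 N m. That left each foot an estimated 0.05 to 0.13 rad past first touch.
- **Snug round, in the same order:** I gave each handle 0.40 to 0.47 rad more, which should leave each about 0.5 rad past touch. The last moment readings were 0.45 to 0.52 N m; 0.445 N m is expected at 0.5 rad.

**Checks:**
- The fitted plate tilt is at most 2 mrad, and its top is at 52 mm.
- The end pictures show the pebble, gouge and marker where they started. I did not re-check the phone, ink jar or brayer closely.

**Uncertain:**
- The moment readings are noisy, by about 0.03 to 0.04 N m. Each touch angle is therefore known only to about 0.05 rad.
- For clamp A, my touch estimates ranged from 1.10 to 1.155 rad of tool yaw.
- I could not measure the foot forces directly.

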